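# Switch off, prove the tester, test the outgoing terminal dead

### The arm

A 7-joint arm with a two-finger parallel gripper is mounted at the origin on the work surface. World frame = base frame: x ahead of the robot, y to its left, z up, the work surface at z = 0. Lengths are in m, angles in rad, forces in N, time in s.
With the tool pointing down it reaches from about 0.425 to 0.875 m from the base axis. Payload 4.7 kg.
Tool frame: the origin (TCP) lies midway between the tips of the shut fingers; the grasp point (between the pads) lies 19 mm behind it; x points along the fingers, y is the direction in which the jaws open and shut, and the axes are right-handed (so a half turn about x gives the same grasp; the last joint's range is limited). The gripper opens to 87 mm and grips with 3 to 60 N. Pads are 19 mm wide; open, the fingers measure 117 mm over their backs; the gripper's body (75 mm by 190 mm) begins 51 mm behind the grasp point.
Start: joints at [-1.171, 0.321, -0.07, 1.45, 0.023, 1.371, -0.057], TCP at [0.245, 0.602, 0.223] pointing down, gripper open.
Joint ranges: [-2.86, 2.86], [-0.3, 2.09], [-1.38, 1.24], [0.06, 2.45], [-1.56, 4.7], [0.09, 2.05], [-2.69, 2.69]. Speed limits (rad/s): [2.57, 2.57, 3.14, 3.14, 3.14, 3.14, 3.14].

### API

Orientations are given as a rotation vector (axis times angle).
In Python, from bench import ctrl gives the robot as it stands. The module is installed in compiled form; this text tells all that it offers.
- The arm moves only by the tool servo_tool, never from a script. Its arguments are lists of equal length, an entry for each row: "dp": the shift along the tool's x, y, z in units of 25 mm (1.0 is 25 mm), a list of three; "yaw": the turn about the tool's x in units of 6 degrees (1.0 is 6 degrees). A call has exactly 5 rows; each row shifts and turns the commanded pose from where the row before left it, along the tool's axes as they then stand; what a row does not reach is not made up. A row lasts 1/10 s, in which the tool goes at most 50 mm and 8.59 degrees, less where a joint would pass 70% of its speed; a pose out of reach is approached as far as the arm can. A call is refused whole if a number of a shift passes 1 or a number of a turn 1, either way. A call with a gripper value outside its range is refused whole. "fingers" is the opening, from 0 (shut) to 1 (fully open), set as the call begins (left out, the last holds). The fingers move at their own pace and stop on an object; "grip_force" is the grip in N (left out, the last holds). Time passes only in rows, so rows that do not move let the fingers close, or fill a call up. It gives the time, the measured TCP pose, the force and the opening at its end, in the units of the state.
- ctrl.get_state(): the state, without advancing time (a new reading comes with each control period).
- ctrl.get_image(name): name is "side" or "top" or "wrist"; returns (picture, depth): 420x560x3 uint8, red, green, blue; 420x560 float32, m along the optical axis (not along the pixel's ray), 0 where there is no reading.
- ctrl.camera_info(name): a dict with "fx", "fy", "cx", "cy" (pixels), "distortion" ([k1, k2, p1, p2, k3] as OpenCV has them; the pictures are not rectified), "extrinsics" (4x4, takes a point from world to camera coordinates); the wrist camera has in their place "hand_eye" (4x4, takes a point from camera to tool coordinates, whose origin is the TCP and whose axes are the tool frame's). Camera axes: x right, y down, z forward; pixel columns grow to the right and rows downward; lengths in m; the calibration is good to about 2 mm. A picture is of the moment at which its call begins: read the wrist's pose just before it. camera_info takes no time and is no camera call.
- ctrl.close_job(): hands the job in, once; it reports no verdict.
Trained networks look in the newest picture that a camera, given by its name, has taken for a name from the list of things; names that differ only in an ending like _2 or _b are one class to them, and where a whole thing is asked for, a point or a joint stands for the part that bears it (a point fixed in the world has none). Each returns a list of dicts, best first, with "score" (0 to 1); they miss things now and then, are a little off and sometimes report something else, mostly with a low value. They report only what shows in the picture. A call takes as long as a camera call.
- ctrl.search_frame(camera, label): "extent" ([left, top, right, bottom] in pixels, round what is visible of it).
- ctrl.cut_out(camera, label): "region" (420x560 bool, what is visible of it) and "extent" ([left, top, right, bottom] in pixels, round what is visible of it).
The state is a dict: "time": time; "joint_positions": joint angles; "qd": joint speeds; "joint_torque": joint torques, N m; "position": TCP position; "tool_rot": TCP orientation; "ft_force": force on the tool from outside, world axes, zero at the start; "torque": the same for the moment, N m; "grip_width": opening from 0.0 (shut) to 1.0 (fully open).
Only numpy, scipy, OpenCV 4.12 (cv2) and the standard library are available. Lean on these libraries where they do the work, as an engineer would, in place of code of your own. Each camera call takes 0.05 s, during which the arm holds its last target.

### The job

Make the bench supply console safe to work on: turn its red main switch fully off, then take the orange voltage tester from the tool block and prove it by pushing its nose fully home in the red supply socket for a good second. Then put the nose through the blue-edged slot of the terminal guard, feel along until it drops into the hidden terminal opening, and keep it fully home there for a good second. Finally stand the tester back in its empty hole in the tool block, nose fully down, and leave the switch off and everything else where it is.

Things in the scene. Friction and masses are not known exactly. Their poses are not given: they have to be found in the camera images.
- panel: Sloping front face (220 mm along x, 340 along y) of the fixed grey supply console (160 mm high). Origin in the middle of the face, on its surface; z is its outward normal, leaning 27 degrees from vertical towards the robot's side; x runs up the slope; y runs level, to the left as the robot sees it. All turning and inserting here is along panel z.
- main_switch (a joint): Rotary main switch, rad: 0 = OFF stop (bar points straight up the slope, panel +x), 1.047 = ON stop (bar 60 degrees clockwise of that seen from in front, so towards panel -y). Starts at or just short of ON. Turns about an axis along panel z, takes about 0.12 N m, stays where it is left.
- switch_grip (a point): On the main switch's axis at the height to grip, 31 mm off the panel: red bar handle 66 mm long, 14 wide, standing from 17 to 46 mm off the panel, on a black disc (60 mm across) and a yellow plate; a white mark on its pointing end. Grip it across its two long sides.
- supply_socket (a point): Centre of the mouth of the supply test socket: red block 34 mm square standing 32 mm off the panel, with one round hole 10.5 mm across (2 mm lead-in), 24 mm deep, straight in along panel -z. Same axes as the panel.
- guard_slot (a point): Centre of the blue-edged slot (64 mm along panel y, 13 along x) on the outer face of the dark terminal guard (160 x 56 mm, 44 mm off the panel, top 4 mm thick). 12 mm below lies the flat top of a terminal row with one opening, 10.5 mm across, 24 deep, straight in along panel -z, on the slot's long centre line, up to 18 mm either way from its centre: to be felt for. Axes as the panel.
- tester_grip (a point): Where to grip the tester, on its axis, 110 mm above the nose tip. A loose round pen, 50 g: white nose 8 mm across, 50 long (last 7 mm tapering to 3.6 at the tip), flat shoulder, orange barrel 20 mm across, 95 long. This point is 60 mm above the shoulder, 35 below the top. It starts upright in a hole of the tool block, shoulder on the block. z along the pen, up from the tip.
- tester_tip (a point): The tip of the tester's nose, on its axis, 50 mm below the shoulder; z axis along the pen towards the barrel.
- tester: The tester; origin on its axis at the shoulder, z along the pen away from the nose.
- tool_block: Fixed wooden block 260 mm along its x, 60 along its y, 70 high, origin at the centre of its underside. Three holes straight down along its x at -80, 0 and +80 mm (y = 0), each 10.5 mm across with a 2 mm lead-in, 62 mm deep. The tester and two drivers stand in them, in any order.
- driver_mid (a point): Red-handled screwdriver standing in the tool block (handle up to 29 mm across, 85 high above the block); point on its axis 40 mm above the block. Leave it.
- nut_driver_mid (a point): Blue-handled driver standing in the tool block, same size; point on its axis 40 mm above the block. Leave it.
- connector_a: Yellow battery connector 30 x 18 x 16 mm lying on the bench, origin under its centre. Leave it.
- connector_b: Another such connector. Leave it.
- spool: Solder spool standing on its end, 60 mm across, 50 high, origin under its centre. Leave it.

How it is judged:
On the way, in this order (a step that is already met when the one before it is completed fails the run):
1. the main switch is turned to off (value of joint main_switch below 0.12 rad), for 0.2 s.
2. with the switch off, the tester's nose is home in the red supply socket (at least 16 of its 24 mm) for half a second (value of joint main_switch below 0.12 rad and x of tester_tip in the frame of supply_socket between -0.006 and 0.006 m and y of tester_tip in the frame of supply_socket between -0.006 and 0.006 m and z of tester_tip in the frame of supply_socket below -0.016 m), for 0.5 s.
3. with the switch off, the tester's nose is home in the terminal opening under the guard slot (at least 16 of its 24 mm) for half a second (value of joint main_switch below 0.12 rad and x of tester_tip in the frame of guard_slot between -0.007 and 0.007 m and y of tester_tip in the frame of guard_slot between -0.032 and 0.032 m and z of tester_tip in the frame of guard_slot below -0.028 m), for 0.5 s.
At the end, for the whole second after the job is handed in: The main switch is off (within 7 degrees of its stop) and the tester stands at rest in a hole of the tool block, upright within 6 degrees, its nose at least 45 mm down (value of joint main_switch below 0.12 rad and x of tester_tip in the frame of tool_block between -0.09 and 0.09 m and y of tester_tip in the frame of tool_block between -0.007 and 0.007 m and z of tester_tip in the frame of tool_block between 0 and 0.025 m and angle between tester_tip's own z axis and vertical below 0.1 rad and linear speed of tester below 0.02 m/s); the robot touches nothing.
It fails at once if one of the drivers in the tool block is moved by more than 30 mm (distance of any of driver_mid, nut_driver_mid from where it was at the start of the episode above 0.03 m).
It fails at once if a connector or the spool is moved by more than 30 mm (distance of any of connector_a, connector_b, spool from where it was at the start of the episode above 0.03 m).
It also fails if it takes over 72 s, if anything falls off the work surface, if the arm or the gripper's body presses on something with over 40 N, if the wrist force passes 120 N, or if a joint passes its speed limit or range.

## Working session

There is one attempt and no reset: what is moved stays moved. The work goes in short steps, Python scripts to look and compute and a tool call to move; the robot and the scene stay as the last step left them, time stands still between calls to the robot, and variables do not carry over. Pictures are saved under pics/ and viewed, and the job is handed in when it is done.

Besides the shell and the picture viewer there is one more tool, called as name(argument=value, ...), one argument or row to a line, values as JSON. servo_tool: Moves the arm, as the interface text tells. Its arguments: {"type":"object","properties":{"dp":{"type":"array","items":{"type":"array","items":{"type":"number"}}},"yaw":{"type":"array","items":{"type":"number"}},"fingers":{"type":"number"},"grip_force":{"type":"number"}},"required":["dp","yaw"]}

```bash
mkdir -p pics; ls; python3 - <<'E'
from bench import ctrl
import cv2, numpy as np
np.set_printoptions(precision=4,suppress=True)
s=ctrl.get_state()
for k,v in s.items(): print(k,np.round(v,4))
for c in ["side","top","wrist"]:
    im,d=ctrl.get_image(c)
    cv2.imwrite(f"pics/{c}0.png",im[:,:,::-1]); np.savez(f"/tmp/{c}0.npz",im=im,d=d)
    print(c,{k:np.round(v,4).tolist() for k,v in ctrl.camera_info(c).items()})
E
```

```text
pics
time 0.0
joint_positions [-1.1709  0.3218 -0.0701  1.4517  0.0226  1.3708 -0.0569]
qd [-0.0007 -0.0003  0.0008 -0.0006  0.0009 -0.0003  0.0012]
joint_torque [ -0.0001 -49.129   -0.4042 -31.2534  -0.064    0.0435   0.0002]
position [0.2444 0.6017 0.2215]
tool_rot [ 0.3011  1.5498 -0.3041]
ft_force [0.2799 0.074  0.0612]
torque [ 0.0142  0.0843 -0.039 ]
grip_width 0.9989
side {'fx': 401.9431, 'fy': 401.9431, 'cx': 275.2871, 'cy': 211.0915, 'distortion': [0.0189, 0.0, 0.0, 0.0, 0.0], 'extrinsics': [[0.981, -0.1931, 0.0194, -0.515], [-0.1189, -0.6773, -0.7261, 0.2268], [0.1534, 0.7099, -0.6874, 0.7892], [0.0, 0.0, 0.0, 1.0]]}
top {'fx': 396.8607, 'fy': 396.8607, 'cx': 282.6211, 'cy': 203.003, 'distortion': [-0.0367, 0.0, 0.0, 0.0, 0.0], 'extrinsics': [[0.0244, -0.9994, 0.0229, 0.081], [-0.9933, -0.0268, -0.1125, 0.5673], [0.113, -0.02, -0.9934, 1.0691], [0.0, 0.0, 0.0, 1.0]]}
wrist {'fx': 296.1658, 'fy': 296.1658, 'cx': 286.5423, 'cy': 205.8116, 'distortion': [-0.0528, 0.0, 0.0, 0.0, 0.0], 'hand_eye': [[0.0018, -0.2499, 0.9683, -0.162], [1.0, 0.0001, -0.0018, -0.0004], [0.0003, 0.9683, 0.2499, -0.0688], [0.0, 0.0, 0.0, 1.0]]}
```

View pics/side0.png

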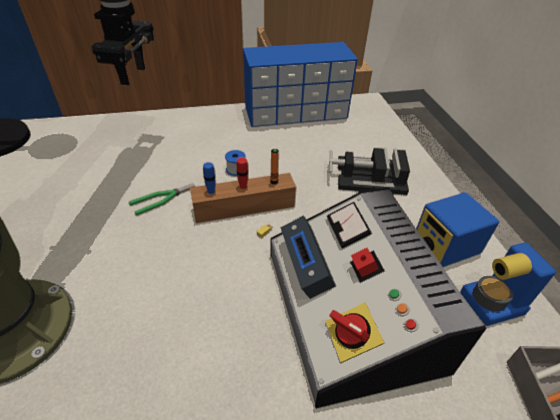

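View pics/top0.png

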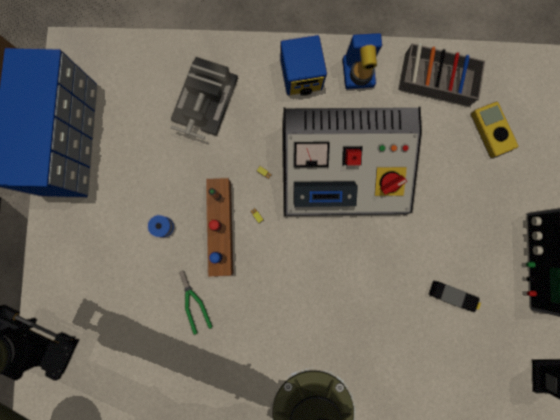

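View pics/wrist0.png

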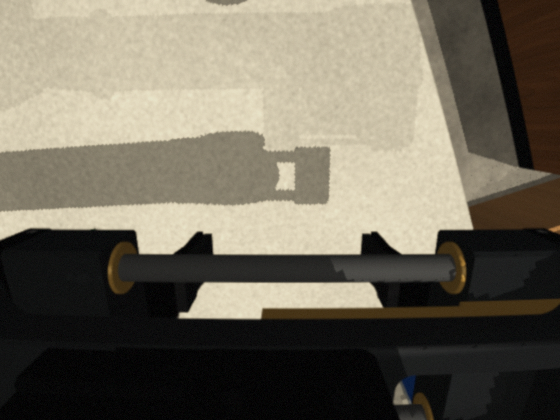

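```bash
cat > h.py <<'E'
import numpy as np, cv2
from scipy.spatial.transform import Rotation as R
np.set_printoptions(precision=4,suppress=True)
def K(i): return np.array([[i['fx'],0,i['cx']],[0,i['fy'],i['cy']],[0,0,1]])
def cam_pose(ctrl,c,s=None):
    i=ctrl.camera_info(c)
    if c=='wrist':
        T=np.eye(4);T[:3,:3]=R.from_rotvec(s['tool_rot']).as_matrix();T[:3,3]=s['position']
        return i,T@np.array(i['hand_eye'])
    return i,np.linalg.inv(np.array(i['extrinsics']))
def cloud(i,T,d):
    h,w=d.shape
    u,v=np.meshgrid(np.arange(w),np.arange(h))
    p=cv2.undistortPoints(np.stack([u,v],-1).reshape(-1,1,2).astype(float),K(i),np.array(i['distortion'])).reshape(h,w,2)
    P=np.concatenate([p,np.ones((h,w,1))],-1)*d[...,None]
    W=P@T[:3,:3].T+T[:3,3]
    W[d<=0]=np.nan
    return W
def proj(i,T,p):
    Ti=np.linalg.inv(T); q=np.atleast_2d(p)@Ti[:3,:3].T+Ti[:3,3]
    return cv2.projectPoints(q.reshape(-1,1,3),np.zeros(3),np.zeros(3),K(i),np.array(i['distortion']))[0].reshape(-1,2)
E
python3 - <<'E'
from bench import ctrl
from h import *
s=ctrl.get_state(); print(R.from_rotvec(s['tool_rot']).as_matrix())
for c in ['top','side']:
    z=np.load(f'/tmp/{c}0.npz'); i,T=cam_pose(ctrl,c); W=cloud(i,T,z['d']); np.save(f'/tmp/W{c}.npy',W)
    print(c,'valid',(z['d']>0).mean())
    if c=='top': pts=[(350,180),(353,157),(393,182),(324,195),(215,193),(214,226),(215,258),(300,120),(160,226),(262,172),(257,215),(500,200)]
    else: pts=[(330,260),(366,264),(352,328),(305,255),(275,155),(242,165),(209,170),(100,300)]
    for u,v in pts: print((u,v),np.nanmedian(W[v-1:v+2,u-1:u+2].reshape(-1,3),0))
for l in ['panel','main_switch','switch_grip','supply_socket','guard_slot','tester','tool_block','driver_mid','nut_driver_mid','spool','connector_a']:
    for c in ['top','side']:
        try:
            r=ctrl.cut_out(c,l)
            print(l,c,[(round(x['score'],2),np.round(x['extent']).tolist()) for x in r[:3]])
            if r: np.save(f'/tmp/m_{l}_{c}.npy',r[0]['region'])
        except Exception as e: print(l,c,e)
print(ctrl.get_state()['time'])
E
```

```text
[[-0.0005  0.3763  0.9265]
 [-0.0014  0.9265 -0.3763]
 [-1.     -0.0015  0.0001]]
top valid 0.9958886054421768
(350, 180) [ 0.6221 -0.0779  0.1053]
(353, 157) [ 0.6729 -0.0768  0.1412]
(393, 182) [ 0.6151 -0.183   0.1316]
(324, 195) [ 0.5785 -0.0076  0.1184]
(215, 193) [0.5697 0.2633 0.1648]
(214, 226) [0.4902 0.2639 0.154 ]
(215, 258) [0.4129 0.2581 0.1544]
(300, 120) [0.7614 0.0594 0.1594]
(160, 226) [0.4916 0.4254 0.0497]
(262, 172) [0.6544 0.1558 0.0166]
(257, 215) [0.5311 0.1662 0.0159]
(500, 200) [ 0.5946 -0.5399  0.0007]
side valid 0.9960034013605442
(330, 260) [ 0.6264 -0.0309  0.1062]
(366, 264) [ 0.6676 -0.0932  0.16  ]
(352, 328) [ 0.6072 -0.2004  0.1439]
(305, 255) [ 0.5787 -0.0168  0.1149]
(275, 155) [0.5724 0.2601 0.1583]
(242, 165) [0.4921 0.2519 0.1457]
(209, 170) [0.4147 0.2466 0.1451]
(100, 300) [ 0.1604  0.0352 -0.0013]
panel top [(0.55, [290.0, 136.0, 416.0, 215.0])]
panel side [(0.87, [272.0, 199.0, 440.0, 386.0])]
main_switch top [(0.69, [380.0, 173.0, 404.0, 196.0])]
main_switch side [(0.87, [328.0, 308.0, 369.0, 344.0])]
switch_grip top [(0.74, [259.0, 167.0, 
[... 436 characters left out ...]
6.0, 274.0]), (0.59, [208.0, 217.0, 222.0, 227.0])]
tool_block side [(0.56, [191.0, 176.0, 300.0, 227.0])]
driver_mid top []
driver_mid side [(0.59, [236.0, 159.0, 248.0, 191.0]), (0.51, [271.0, 148.0, 280.0, 186.0])]
nut_driver_mid top [(0.61, [212.0, 251.0, 222.0, 258.0]), (0.53, [208.0, 216.0, 221.0, 228.0]), (0.24, [205.0, 177.0, 234.0, 274.0])]
nut_driver_mid side [(0.53, [202.0, 162.0, 216.0, 196.0]), (0.18, [330.0, 312.0, 369.0, 345.0])]
spool top [(0.73, [258.0, 169.0, 271.0, 183.0]), (0.7, [289.0, 133.0, 417.0, 216.0]), (0.6, [149.0, 216.0, 173.0, 237.0])]
spool side [(0.59, [228.0, 152.0, 243.0, 174.0])]
connector_a top [(0.6, [257.0, 170.0, 270.0, 182.0])]
connector_a side []
1.25
```

```bash
python3 - <<'E'
from bench import ctrl
from h import *
import cv2
for c in ['top','side']:
    W=np.load(f'/tmp/W{c}.npy'); m=np.load(f'/tmp/m_panel_{c}.npy'); z=np.load(f'/tmp/{c}0.npz')
    P=W[m]; P=P[~np.isnan(P[:,0])]
    rng=np.random.default_rng(0); best=0
    for _ in range(500):
        a=P[rng.choice(len(P),3,False)]; n=np.cross(a[1]-a[0],a[2]-a[0]); n/=np.linalg.norm(n)+1e-12
        k=abs((P-a[0])@n)<.003
        if k.sum()>best: best=k.sum(); B=k
    for _ in range(3):
        q=P[B]; ce=q.mean(0); n=np.linalg.svd(q-ce,full_matrices=False)[2][2]; n*=np.sign(n[2]); B=abs((P-ce)@n)<.003
    print(c,len(P),B.sum(),'n',n,'tilt',np.degrees(np.arccos(n[2])),'az',np.degrees(np.arctan2(n[1],n[0])),'off',ce@n, 'res',((P[B]-ce)@n).std())
    # enlarged crop
    e=(270,90,430,230) if c=='top' else (260,185,480,405)
    cv2.imwrite(f'pics/{c}_crop.png',cv2.resize(z['im'][e[1]:e[3],e[0]:e[2],::-1],None,fx=560/(e[3]-e[1])*1.,fy=560/(e[3]-e[1]),interpolation=cv2.INTER_CUBIC))
E
```

```text
top 9602 5404 n [-0.4556 -0.0184  0.89  ] tilt 27.13014437610035 az -177.68842037311123 off -0.1898951168697508 res 0.001453682450055136
side 17929 11604 n [-0.4552 -0.0137  0.8903] tilt 27.08917985532907 az -178.27899285166959 off -0.19106769986836614 res 0.0011418601432502625
```

servo_tool(
  dp=[
    [0, 0, 0],
    [-0.5, 0, 0],
    [-1, 0, 0],
    [-1, 0, 0],
    [-0.5, 0, 0],
  ],
  yaw=[0, 0, 0, 0, 0],
)

```text
time: 1.75
position: [0.245, 0.6032, 0.3013]
tool_rot: [0.306, 1.549, -0.299]
ft_force: [-0.1, 0.7, -0.3]
grip_width: 1.003
```

```bash
python3 - <<'E'
from bench import ctrl
from h import *
s=ctrl.get_state(); print(s['joint_positions'],s['position']); print(R.from_rotvec(s['tool_rot']).as_matrix())
E
```

```text
[-1.1738  0.2978 -0.0679  1.3253  0.0201  1.5145 -0.0548] [0.245  0.6032 0.3013]
[[ 0.0017  0.3763  0.9265]
 [ 0.0044  0.9265 -0.3763]
 [-1.      0.0047 -0.0001]]
```

View pics/side_crop.png

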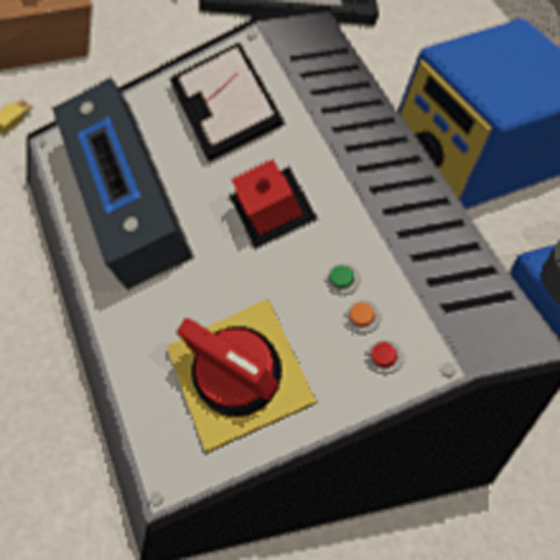

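View pics/top_crop.png

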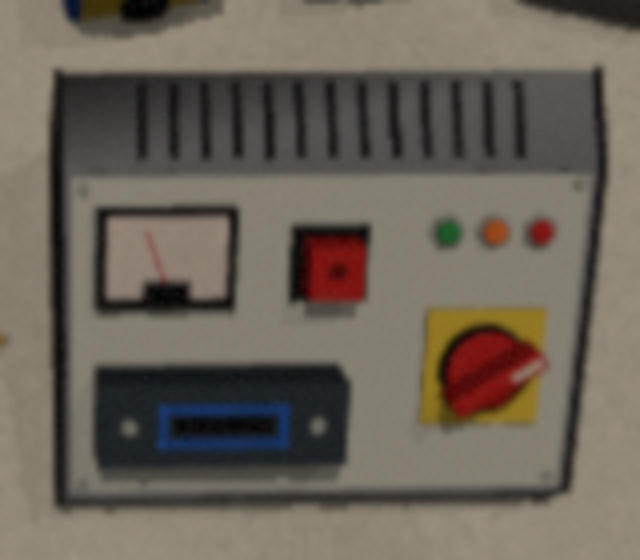

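servo_tool(
  dp=[
    [-1, -0.5, 1],
    [-1, -0.8, 1],
    [-1, -0.8, 1],
    [-1, -0.8, 1],
    [-1, -0.8, 1],
  ],
  yaw=[0, 0, 0, 0, 0],
)

```text
time: 2.25
position: [0.3261, 0.4682, 0.4239]
tool_rot: [0.303, 1.549, -0.302]
ft_force: [0.7, 0.5, 1.0]
grip_width: 0.999
```

servo_tool(
  dp=[
    [-1, -1, 1],
    [-1, -1, 1],
    [-1, -1, 1],
    [-1, -1, 1],
    [-1, -1, 1],
  ],
  yaw=[0, 0, 0, 0, 0],
)

```text
time: 2.75
position: [0.3945, 0.305, 0.549]
tool_rot: [0.303, 1.549, -0.302]
ft_force: [0.8, 0.4, 0.6]
grip_width: 0.998
```

```bash
cat > st.py <<'E'
from bench import ctrl
from h import *
s=ctrl.get_state(); M=R.from_rotvec(s['tool_rot']).as_matrix()
print(round(s['time'],2),'q',np.array(s['joint_positions']),'p',np.array(s['position']),'w',round(s['grip_width'],3)); print('F',np.array(s['ft_force']),'T',np.array(s['torque']),'x',M[:,0],'y',M[:,1])
E
python3 st.py
```

```text
2.75 q [-0.8486  0.0508  0.1479  1.1181 -0.0083  1.9724  0.481 ] p [0.3945 0.305  0.549 ] w 0.998
F [0.758  0.366  0.6073] T [ 0.031  -0.0596  0.0187] x [ 0.0006  0.0006 -1.    ] y [0.3762 0.9265 0.0008]
```

servo_tool(
  dp=[
    [-1, -1, 0.2],
    [-1, -1, 0.2],
    [-1, -1, 0.2],
    [-1, -1, 0.2],
    [-1, -1, 0.2],
  ],
  yaw=[0, 0, 0, 0, 0],
)

```text
time: 3.25
position: [0.376, 0.2017, 0.6105]
tool_rot: [0.332, 1.513, -0.268]
ft_force: [0.9, -1.1, 0.6]
grip_width: 0.998
```

```bash
python3 st.py
```

```text
3.25 q [-0.2859 -0.0679 -0.235   1.1001 -0.0258  2.053   0.653 ] p [0.376  0.2017 0.6105] w 0.998
F [ 0.9243 -1.0963  0.5502] T [-0.0987 -0.0089 -0.0599] x [ 0.0436  0.0332 -0.9985] y [0.3739 0.9263 0.0471]
```

servo_tool(
  dp=[
    [0, -1, 0.6],
    [0, -1, 0.6],
    [0, -1, 0.6],
    [0, -1, 0.6],
    [0, -1, 0.6],
  ],
  yaw=[-0.8, -0.8, -0.8, -0.8, -0.8],
)

```text
time: 3.75
position: [0.4224, 0.0631, 0.6079]
tool_rot: [-0.003, 1.526, 0.053]
ft_force: [-0.2, 0.1, 0.3]
grip_width: 0.995
```

```bash
python3 st.py
```

```text
3.75 q [-0.1172 -0.0697 -0.0646  1.1093 -0.0325  2.0529  1.4092] p [0.4224 0.0631 0.6079] w 0.995
F [-0.1817  0.1126  0.3007] T [-0.0349 -0.016  -0.0374] x [ 0.0434  0.0327 -0.9985] y [-0.0366  0.9988  0.0311]
```

servo_tool(
  dp=[
    [-1, -1, 0],
    [-1, -1, 0],
    [-1, 0, 0],
    [-1, 0, 0],
    [-1, 0, 0],
  ],
  yaw=[0, 0, 0, 0, 0],
)

```text
time: 4.25
position: [0.4224, 0.0133, 0.6522]
tool_rot: [0.005, 1.426, 0.054]
ft_force: [-0.2, -0.4, -0.5]
grip_width: 0.999
```

```bash
python3 st.py
```

```text
4.25 q [ 0.1828 -0.0932 -0.21    1.0342 -0.063   2.0528  1.5415] p [0.4224 0.0133 0.6522] w 0.999
F [-0.2062 -0.4048 -0.5251] T [-0.0386  0.1924 -0.0003] x [ 0.1432  0.0404 -0.9889] y [-0.0343  0.9988  0.0359]
```

servo_tool(
  dp=[
    [0.2, -1, 0],
    [0, -1, 0],
    [0, -1, 0],
    [0, -1, 0],
    [0, -1, 0],
  ],
  yaw=[0, 0, 0, 0, 0],
)

```text
time: 4.75
position: [0.4275, -0.1116, 0.6424]
tool_rot: [0.003, 1.427, 0.055]
ft_force: [0.1, -0.1, 1.2]
grip_width: 1.0
```

servo_tool(
  dp=[
    [0, -1, 0],
    [0, -1, 0],
    [0, -1, 0],
    [-0.8, 0, 0],
    [-0.8, 0, 0],
  ],
  yaw=[0, 0, 0, 0, 0],
)

```text
time: 5.25
position: [0.426, -0.1856, 0.6557]
tool_rot: [-0.003, 1.399, 0.044]
ft_force: [0.9, 0.1, -0.2]
grip_width: 0.999
```

```bash
python3 st.py
```

```text
5.25 q [ 0.3621 -0.0088  0.0683  0.9512 -0.11    2.0531  1.9741] p [ 0.426  -0.1856  0.6557] w 0.999
F [ 0.9141  0.0644 -0.1917] T [-0.0021  0.2021  0.0627] x [ 0.1702  0.0295 -0.985 ] y [-0.033   0.9992  0.0242]
```

servo_tool(
  dp=[
    [0, -1, 0],
    [-0.5, -1, 0],
    [-1, 0, 0],
    [-1, 0, 0],
    [-0.5, 0, 0],
  ],
  yaw=[0, 0, 0, 0, 0],
)

```text
time: 5.75
position: [0.4152, -0.2312, 0.6828]
tool_rot: [-0.026, 1.34, 0.019]
ft_force: [-0.4, -0.3, 0.5]
grip_width: 0.998
```

```bash
python3 st.py
```

```text
5.75 q [ 0.7442  0.0183 -0.2077  0.8678 -0.1269  2.0533  2.0671] p [ 0.4152 -0.2312  0.6828] w 0.998
F [-0.3979 -0.2673  0.4649] T [ 0.0289  0.2389 -0.0078] x [ 0.2282 -0.001  -0.9736] y [-0.0289  0.9996 -0.0078]
```

servo_tool(
  dp=[
    [1, 0.5, 0.1],
    [1, 0.5, 0.1],
    [1, 0.5, 0.1],
    [1, 0.5, 0.1],
    [1, 0.5, 0.1],
  ],
  yaw=[0, 0, 0, 0, 0],
)

```text
time: 6.25
position: [0.4544, -0.1678, 0.5616]
tool_rot: [-0.025, 1.342, 0.02]
ft_force: [0.1, -0.1, 0.4]
grip_width: 0.996
```

servo_tool(
  dp=[
    [1, 0.5, 0.1],
    [1, 0.5, 0.1],
    [1, 0.5, 0.1],
    [1, 0.5, 0.1],
    [0.5, 0, 0],
  ],
  yaw=[0, 0, 0, 0, 0],
)

```text
time: 6.75
position: [0.488, -0.1159, 0.4527]
tool_rot: [-0.027, 1.344, 0.024]
ft_force: [-1.0, -0.1, -1.2]
grip_width: 1.004
```

```bash
python3 st.py; cat > shot.py <<'E'
import sys
from bench import ctrl
from h import *
n=sys.argv[1]
s=ctrl.get_state(); im,d=ctrl.get_image('wrist')
i,T=cam_pose(ctrl,'wrist',s); W=cloud(i,T,d)
cv2.imwrite(f'pics/{n}.png',im[:,:,::-1]); np.savez(f'/tmp/{n}.npz',im=im,d=d,W=W,T=T)
print(s['position'],s['time'])
E
python3 shot.py w1
```

```text
6.75 q [ 0.6521 -0.1738 -0.3567  1.5351 -0.1276  1.5526  1.8864] p [ 0.488  -0.1159  0.4527] w 1.004
F [-0.976  -0.0713 -1.1825] T [ 0.0506  0.2682 -0.023 ] x [ 0.2243  0.0023 -0.9745] y [-0.0328  0.9994 -0.0052]
[ 0.488  -0.1159  0.4527] 6.75
```

View pics/w1.png

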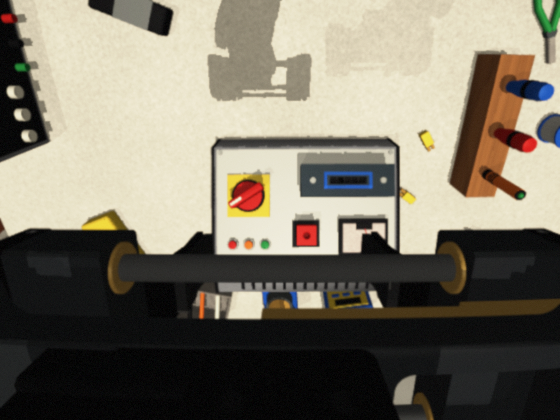

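```bash
cat > feat.py <<'E'
import sys
from bench import ctrl
from h import *
def plane(W,sel):
    P=W[sel];P=P[~np.isnan(P[:,0])];rng=np.random.default_rng(0);best=0
    for _ in range(500):
        a=P[rng.choice(len(P),3,False)]; n=np.cross(a[1]-a[0],a[2]-a[0]); n/=np.linalg.norm(n)+1e-12
        k=abs((P-a[0])@n)<.003
        if k.sum()>best: best=k.sum();B=k
    for _ in range(3):
        q=P[B];ce=q.mean(0);n=np.linalg.svd(q-ce,full_matrices=False)[2][2];n*=np.sign(n[2]);B=abs((P-ce)@n)<.003
    return n,ce@n,B.sum()
def ray(i,T,uv,n,off):
    p=cv2.undistortPoints(np.array(uv,float).reshape(-1,1,2),K(i),np.array(i['distortion'])).reshape(-1,2)
    D=np.c_[p,np.ones(len(p))]@T[:3,:3].T; o=T[:3,3]
    t=(off-o@n)/(D@n); return o+D*t[:,None]
E
python3 - <<'E'
from feat import *
boxes={'wrist':('w1',dict(blue=(315,165,380,195),red=(290,218,322,250),yel=(222,168,275,220))),
 'top':('top0',dict(blue=(300,185,350,205),red=(343,145,364,166),yel=(372,165,410,197))),
 'side':('side0',dict(blue=(285,225,325,275),red=(345,245,385,285),yel=(325,300,385,365)))}
z=np.load('/tmp/w1.npz'); s=np.zeros((420,560),bool); s[142:228,216:396]=1
n0,o0,c=plane(z['W'],s); print('wrist plane',n0,o0,c)
for c in ['wrist','top','side']:
    f,bx=boxes[c]; z=np.load(f'/tmp/{f}.npz'); im=z['im']
    i=ctrl.camera_info(c)
    if c=='wrist': T=z['T']; n,o=n0,o0; W=z['W']
    else:
        T=np.linalg.inv(np.array(i['extrinsics'])); W=np.load(f'/tmp/W{c}.npy'); n,o,_=plane(W,np.load(f'/tmp/m_panel_{c}.npy'))
    hsv=cv2.cvtColor(im,cv2.COLOR_RGB2HSV)
    xax=np.array([0,0,1])-n[2]*n; xax/=np.linalg.norm(xax); yax=np.cross(n,xax)
    print(c,'n',n,o,'x',xax,'y',yax)
    def mask(b,lo,hi):
        m=cv2.inRange(hsv,lo,hi)>0; k=np.zeros_like(m); k[b[1]:b[3],b[0]:b[2]]=1; return m&k
    mb=mask(bx['blue'],(105,120,60),(125,255,255)); v,u=np.nonzero(mb)
    Pb=ray(i,T,np.c_[u,v],n,o+.044); a=Pb@xax;b=Pb@yax
    print(' blue',len(u),(u.min(),u.max(),v.min(),v.max()),'ext',np.ptp(a),np.ptp(b),'mid',xax*(a.max()+a.min())/2+yax*(b.max()+b.min())/2+n*(o+.044), 'meas height',np.nanmedian(W[mb]@n)-o)
    b_=bx['red']; sub=hsv[b_[1]:b_[3],b_[0]:b_[2]]
    mr=(mask(b_,(0,150,90),(8,255,255))|mask(b_,(172,150,90),(180,255,255)))
    v,u=np.nonzero(mr); print(' red',len(u),u.min(),u.max(),v.min(),v.max(),'h',np.nanpercentile(W[mr]@n-o,[10,50,90]))
    # top face pixels by depth
    mt=mr&(abs(W@n-o-.032)<.006); v,u=np.nonzero(mt)
    Pr=ray(i,T,np.c_[u,v],n,o+.032);a=Pr@xax;b=Pr@yax
    print(' redtop mid',xax*(a.max()+a.min())/2+yax*(b.max()+b.min())/2+n*(o+.032),'mean',Pr.mean(0),'ext',np.ptp(a),np.ptp(b))
    my=mask(bx['yel'],(18,120,90),(35,255,255)); v,u=np.nonzero(my)
    Py=ray(i,T,np.c_[u,v],n,o+.002);a=Py@xax;b=Py@yax
    print(' yel mid',xax*(a.max()+a.min())/2+yax*(b.max()+b.min())/2+n*(o+.031),'ext',np.ptp(a),np.ptp(b))
E
```

```text
wrist plane [-0.4553 -0.0157  0.8902] -0.18994579981121884 8983
wrist n [-0.4553 -0.0157  0.8902] -0.18994579981121884 x [0.8897 0.0307 0.4556] y [-0.0345  0.9994  0.    ]
 blue 537 (np.int64(324), np.int64(372), np.int64(171), np.int64(188)) ext 0.029126462507140793 0.08183696597675491 mid [ 0.5722 -0.0112  0.1285] meas height 0.04412885666315222
 red 438 296 316 225 245 h [0.0076 0.031  0.0323]
 redtop mid [ 0.6644 -0.0778  0.161 ] mean [ 0.6644 -0.0778  0.161 ] ext 0.03314582116058895 0.03313004867030672
 yel mid [ 0.6067 -0.1851  0.1285] ext 0.07750630362495148 0.0758741304240183
top n [-0.4556 -0.0184  0.89  ] -0.1898951168697508 x [0.8892 0.0359 0.456 ] y [-0.0403  0.9992  0.    ]
 blue 244 (np.int64(309), np.int64(342), np.int64(191), np.int64(202)) ext 0.030673873318276423 0.08472832914570658 mid [ 0.5733 -0.0109  0.1294] meas height 0.04405763647276384
 red 173 347 360 151 164 h [0.0254 0.0311 0.0333]
 redtop mid [ 0.6683 -0.0758  0.1632] mean [ 0.6674 -0.0765  0.1627] ext 0.03319280270767688 0.03283323451509322
 yel mid [ 0.6088 -0.1842  0.1294] ext 0.07789035305401215 0.07782915635150237
side n [-0.4552 -0.0137  0.8903] -0.19106769986836614 x [0.8899 0.0267 0.4554] y [-0.03    0.9995  0.    ]
 blue 275 (np.int64(290), np.int64(314), np.int64(231), np.int64(268)) ext 0.030387307998063218 0.08453203099312351 mid [ 0.5729 -0.0109  0.1276] meas height 0.0442067632337399
 red 350 352 377 248 275 h [0.0112 0.0307 0.0325]
 redtop mid [ 0.666  -0.08    0.1606] mean [ 0.6659 -0.0806  0.1606] ext 0.03376682926614194 0.034101890721041056
 yel mid [ 0.6078 -0.185   0.1281] ext 0.07841802581134893 0.07917519580329724
```

```bash
python3 - <<'E'
import cv2
a=cv2.imread('pics/w1.png')[130:270,205:405]; cv2.imwrite('pics/w1c.png',cv2.resize(a,None,fx=4,fy=4,interpolation=cv2.INTER_CUBIC))
E
```

```text
(no output)
```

View pics/w1c.png

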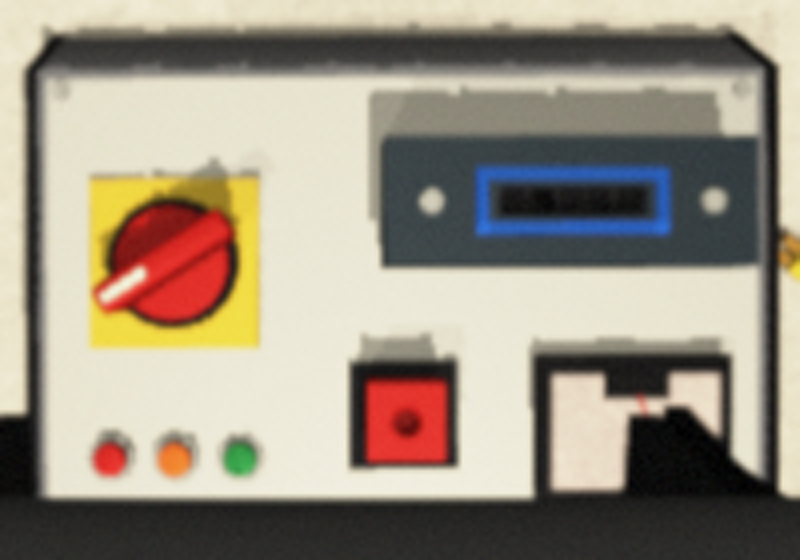

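servo_tool(
  dp=[
    [1, -0.6, 0.32],
    [1, -0.6, 0.32],
    [1, -0.6, 0.34],
    [1, -0.6, 0.34],
    [1, -0.5, 0.32],
  ],
  yaw=[0, 0, 0, 0, 0],
  fingers=0.32,
)

```text
time: 7.3
position: [0.5585, -0.1933, 0.3419]
tool_rot: [-0.023, 1.342, 0.017]
ft_force: [0.7, -0.3, 0.5]
grip_width: 0.629
```

servo_tool(
  dp=[
    [1, 0, 0],
    [1, 0, 0],
    [1, 0, 0],
    [1, 0, 0],
    [1, 0, 0],
  ],
  yaw=[1, 1, 1, 1, 1],
)

```text
time: 7.8
position: [0.5866, -0.1924, 0.22]
tool_rot: [0.423, 1.312, -0.337]
ft_force: [0.1, -0.1, -0.5]
grip_width: 0.329
```

servo_tool(
  dp=[
    [0.6, 0, 0],
    [0.6, 0, 0],
    [0, 0, 0],
    [0, 0, 0],
    [0, 0, 0],
  ],
  yaw=[1, 1, 1, 1, 0.8],
)

```text
time: 8.3
position: [0.5932, -0.1924, 0.1914]
tool_rot: [0.843, 1.221, -0.671]
ft_force: [-0.2, -0.6, 0.6]
grip_width: 0.321
```

```bash
python3 st.py; python3 shot.py w2
```

```text
8.3 q [ 0.5971  0.1384 -0.3101  1.7601 -0.0269  1.0316  0.8727] p [ 0.5932 -0.1924  0.1914] w 0.321
F [-0.1786 -0.572   0.6156] T [-0.0388  0.2514  0.0341] x [ 0.2257 -0.0004 -0.9742] y [0.8217 0.5372 0.1902]
[ 0.5932 -0.1924  0.1914] 8.3
```

View pics/w2.png

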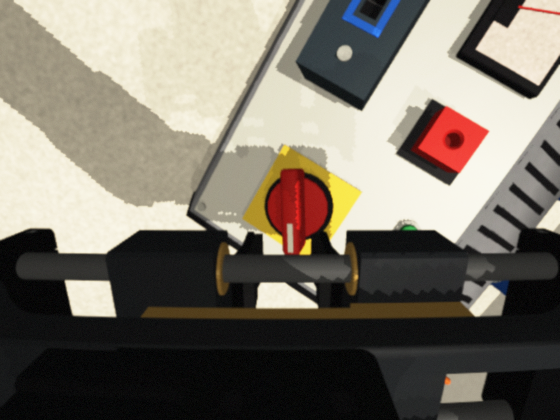

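servo_tool(
  dp=[
    [0.5, 0.14, -0.26],
    [1, 0, 0],
    [0.8, 0, 0],
    [0.3, 0, 0],
    [0, 0, 0],
  ],
  yaw=[0, 0, 0, 0, 0],
)

```text
time: 8.85
position: [0.6059, -0.1833, 0.1249]
tool_rot: [0.839, 1.227, -0.667]
ft_force: [-0.4, 0.3, 0.4]
grip_width: 0.32
```

```bash
python3 st.py; python3 shot.py w3
```

```text
8.85 q [ 0.5728  0.2169 -0.317   1.8111  0.0075  0.9087  0.8389] p [ 0.6059 -0.1833  0.1249] w 0.32
F [-0.362   0.3272  0.3873] T [-0.1126  0.2609  0.034 ] x [ 0.2219  0.0021 -0.9751] y [0.8193 0.5418 0.1876]
[ 0.6059 -0.1833  0.1249] 8.85
```

View pics/w3.png

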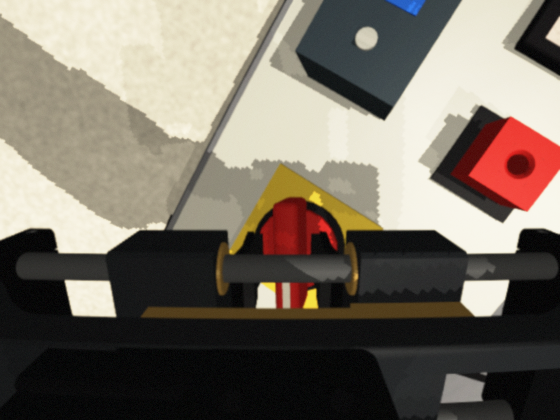

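servo_tool(
  dp=[
    [0, 0, 0],
    [0, 0, 0],
    [0, 0, 0],
    [0, 0, 0],
    [0, 0, 0],
  ],
  yaw=[0, 0, -0.8, -1, -1],
  fingers=0.2,
  grip_force=10,
)

```text
time: 9.4
position: [0.6069, -0.184, 0.1277]
tool_rot: [0.592, 1.284, -0.47]
ft_force: [-1.2, 0.9, 1.1]
grip_width: 0.204
```

servo_tool(
  dp=[
    [0, 0, 0],
    [0, 0, 0],
    [0, 0, 0],
    [0, 0, 0],
    [0, 0, 0],
  ],
  yaw=[-1, -1, -1, -1, -1],
)

```text
time: 9.9
position: [0.6067, -0.1845, 0.1276]
tool_rot: [0.151, 1.34, -0.12]
ft_force: [-1.7, -0.1, 0.5]
grip_width: 0.202
```

servo_tool(
  dp=[
    [0, 0, 0],
    [0, 0, 0],
    [0, 0, 0],
    [0, 0, 0],
    [0, 0, 0],
  ],
  yaw=[-1, -0.8, -0.4, 0, 0],
)

```text
time: 10.4
position: [0.6067, -0.1846, 0.1274]
tool_rot: [-0.039, 1.343, 0.031]
ft_force: [-1.1, -0.6, 2.2]
grip_width: 0.205
```

```bash
python3 st.py; python3 shot.py w4
```

```text
10.4 q [ 0.6856  0.2269 -0.4437  1.8055  0.0486  0.9109  1.854 ] p [ 0.6067 -0.1846  0.1274] w 0.205
F [-1.1091 -0.6282  2.2448] T [-0.0479  0.433  -0.0847] x [ 0.2253 -0.0002 -0.9743] y [-0.045   0.9989 -0.0106]
[ 0.6067 -0.1846  0.1274] 10.4
```

View pics/w4.png

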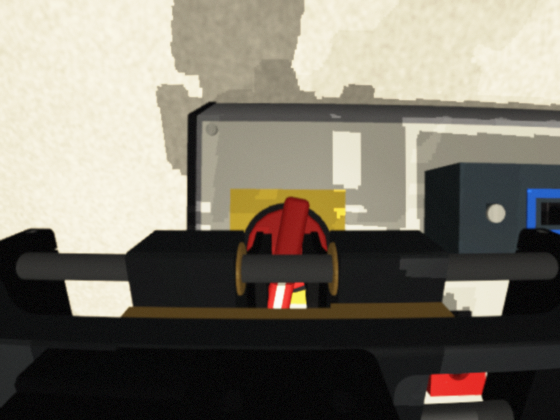

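servo_tool(
  dp=[
    [0, 0, 0],
    [0, 0, 0],
    [0, 0, 0],
    [0, 0, 0],
    [0, 0, 0],
  ],
  yaw=[0, 0, 0, -0.3, -0.3],
  fingers=0.0,
  grip_force=40,
)

```text
time: 10.95
position: [0.6069, -0.1847, 0.1274]
tool_rot: [-0.093, 1.342, 0.074]
ft_force: [-2.9, -0.9, 4.5]
grip_width: 0.16
```

```bash
python3 st.py; python3 shot.py w5
```

```text
10.95 q [ 0.6925  0.2281 -0.4513  1.8049  0.0512  0.911   1.9158] p [ 0.6069 -0.1847  0.1274] w 0.16
F [-2.8922 -0.9305  4.4608] T [-0.055   0.4497 -0.764 ] x [ 0.2255 -0.0001 -0.9742] y [-0.1066  0.994  -0.0248]
[ 0.6069 -0.1847  0.1274] 10.95
```

View pics/w5.png

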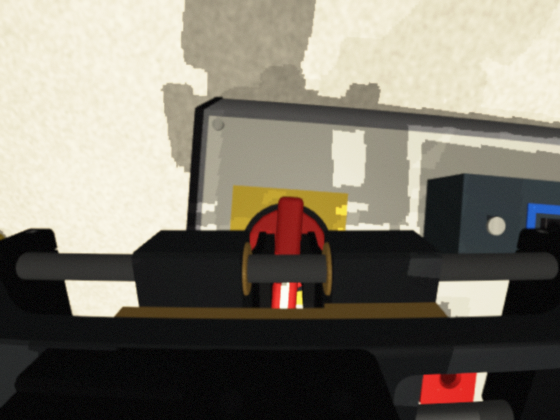

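servo_tool(
  dp=[
    [0, 0, 0],
    [0, 0, 0],
    [0, 0, 0],
    [-0.5, 0, 0],
    [-1, 0, 0],
  ],
  yaw=[0, 0, 0, 0.3, 0.3],
  fingers=0.4,
)

```text
time: 11.5
position: [0.5965, -0.183, 0.1615]
tool_rot: [-0.036, 1.348, 0.033]
ft_force: [-0.2, 0.4, 0.7]
grip_width: 0.39
```

servo_tool(
  dp=[
    [-1, 0, 0],
    [-1, 0, 0],
    [-1, 0, 0],
    [-1, 0, 0],
    [-1, 0, 0],
  ],
  yaw=[0, 0, 0, 0, 0],
  fingers=0.6,
)

```text
time: 12.0
position: [0.5696, -0.1836, 0.2867]
tool_rot: [-0.039, 1.344, 0.032]
ft_force: [0.6, -0.3, -0.3]
grip_width: 0.593
```

```bash
python3 st.py; python3 shot.py w6
```

```text
12.0 q [ 0.7399  0.042  -0.4409  1.671  -0.0528  1.2164  1.9321] p [ 0.5696 -0.1836  0.2867] w 0.593
F [ 0.5936 -0.3115 -0.283 ] T [0.032  0.2557 0.0061] x [ 0.2249  0.0007 -0.9744] y [-0.0459  0.9989 -0.0099]
[ 0.5696 -0.1836  0.2867] 12.0
```

View pics/w6.png

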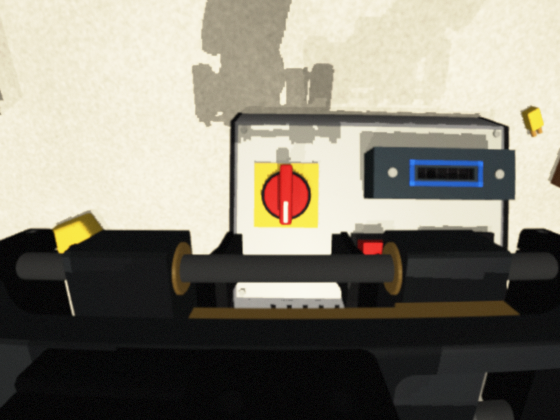

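servo_tool(
  dp=[
    [0, 0.6, 0],
    [0, 1, 0],
    [0, 1, 0],
    [0, 1, 0],
    [0, 1, 0],
  ],
  yaw=[0, 0, 0, 0, 0],
  fingers=0.7,
)

```text
time: 12.55
position: [0.5637, -0.0664, 0.2824]
tool_rot: [-0.039, 1.346, 0.034]
ft_force: [-0.3, 0.2, -1.0]
grip_width: 0.698
```

servo_tool(
  dp=[
    [0, 1, -0.1],
    [0, 1, -0.1],
    [0, 1, -0.1],
    [0, 1, -0.1],
    [0, 1, -0.1],
  ],
  yaw=[0, 0, 0, 0, 0],
)

```text
time: 13.05
position: [0.5452, 0.0576, 0.2784]
tool_rot: [-0.04, 1.346, 0.034]
ft_force: [0.5, 0.2, 0.4]
grip_width: 0.702
```

servo_tool(
  dp=[
    [0, 1, 0],
    [0, 1, 0],
    [0, 1, 0],
    [0, 1, 0],
    [0, 1, 0],
  ],
  yaw=[0, 0, 0, 0, 0],
)

```text
time: 13.55
position: [0.5392, 0.1821, 0.2772]
tool_rot: [-0.04, 1.346, 0.033]
ft_force: [1.0, -0.1, -0.5]
grip_width: 0.704
```

servo_tool(
  dp=[
    [0, 1, 0],
    [0, 0.8, 0],
    [0, 0.4, 0],
    [0, 0, 0],
    [0, 0, 0],
  ],
  yaw=[0, 0, 0, 0, 0],
)

```text
time: 14.05
position: [0.5379, 0.2342, 0.2773]
tool_rot: [-0.04, 1.345, 0.032]
ft_force: [0.9, -0.5, -0.5]
grip_width: 0.7
```

```bash
python3 st.py; python3 shot.py w7
```

```text
14.05 q [ 0.3464  0.0554 -0.8951  1.6919  0.169   1.2255  1.0324] p [0.5379 0.2342 0.2773] w 0.7
F [ 0.896  -0.5234 -0.4589] T [-0.0812  0.2302  0.0029] x [ 0.2232 -0.     -0.9748] y [-0.0464  0.9989 -0.0107]
[0.5379 0.2342 0.2773] 14.05
```

View pics/w7.png

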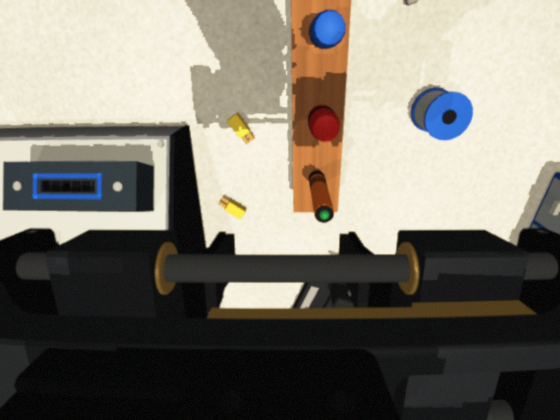

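```bash
python3 - <<'E'
from feat import *
z=np.load('/tmp/w7.npz'); im=z['im']; W=z['W']; T=z['T']; i=ctrl.camera_info('wrist')
P=W[165:222,305:336].reshape(-1,3); P=P[(P[:,2]>.085)&(P[:,2]<.2)]
print(len(P),P.min(0),P.max(0))
for a in np.arange(.08,.17,.01):
    q=P[(P[:,2]>=a)&(P[:,2]<a+.01)]
    if len(q): print(round(a,2),len(q),q.mean(0),q.min(0),q.max(0))
zz=np.array([0,0,1.])
print('top pt',ray(i,T,[(323.5,214)],zz,.165))
# block top edges: extent
B=W[:225,270:370]; m=abs(B[...,2]-.07)<.004; q=B[m]
print('block top x',np.percentile(q[:,0],[0.5,99.5]),'y',np.percentile(q[:,1],[1,99]))
c=np.cov(q[:,:2].T); w,v=np.linalg.eigh(c); print('axis',v[:,1],np.degrees(np.arctan2(v[1,1],v[0,1])))
# from top cam
Wt=np.load('/tmp/Wtop.npy'); q=Wt[170:285,195:245]; q=q[abs(q[...,2]-.07)<.005]; print('top cam block',np.percentile(q,[.5,99.5],0))
rect=cv2.minAreaRect(q[:,:2].astype(np.float32)); print(rect)
E
```

```text
829 [0.5617 0.2605 0.0851] [0.581  0.2802 0.1719]
0.08 21 [0.565  0.2686 0.0875] [0.5626 0.2606 0.0851] [0.5734 0.2777 0.0899]
0.09 51 [0.5644 0.2682 0.0952] [0.5619 0.2607 0.0903] [0.5701 0.2789 0.0999]
0.1 62 [0.5651 0.2684 0.1052] [0.562  0.2605 0.1007] [0.5758 0.2802 0.11  ]
0.11 59 [0.5648 0.2683 0.1151] [0.5623 0.2608 0.1104] [0.5713 0.2798 0.1199]
0.12 70 [0.5649 0.2684 0.1251] [0.5622 0.2606 0.1203] [0.5735 0.2793 0.1299]
0.13 75 [0.5649 0.2685 0.1354] [0.5623 0.2606 0.13  ] [0.5713 0.2793 0.1399]
0.14 78 [0.565  0.2684 0.1453] [0.5624 0.2605 0.1401] [0.5744 0.2796 0.15  ]
0.15 86 [0.5651 0.2682 0.1552] [0.5617 0.2606 0.1504] [0.5734 0.2801 0.1599]
0.16 313 [0.5705 0.2701 0.1659] [0.5626 0.2609 0.1601] [0.581  0.2797 0.17  ]
top pt [[0.5735 0.2705 0.165 ]]
block top x [0.3826 0.6199] y [0.2319 0.2992]
axis [-0.998  -0.0637] -176.34884489885928
top cam block [[0.3666 0.2302 0.0658]
 [0.6209 0.302  0.0748]]
((0.49417173862457275, 0.2668820321559906), (0.25818389654159546, 0.06107279658317566), 3.6600124835968018)
```

servo_tool(
  dp=[
    [0.3, 0.7, 0.05],
    [0.5, 0.75, 0.05],
    [1, 0, 0],
    [1, 0, 0],
    [0.5, 0, 0],
  ],
  yaw=[0, 0, 0, 0, 0],
)

```text
time: 14.6
position: [0.5574, 0.2689, 0.1952]
tool_rot: [-0.04, 1.347, 0.03]
ft_force: [-0.9, 0.4, 0.1]
grip_width: 0.696
```

```bash
python3 st.py; python3 shot.py w8
```

```text
14.6 q [ 0.2429  0.2194 -0.9057  1.7346  0.342   1.1098  0.8522] p [0.5574 0.2689 0.1952] w 0.696
F [-0.9449  0.3771  0.1313] T [-0.0291  0.3113 -0.0174] x [ 0.2214 -0.0016 -0.9752] y [-0.0443  0.999  -0.0116]
[0.5574 0.2689 0.1952] 14.6
```

View pics/w8.png

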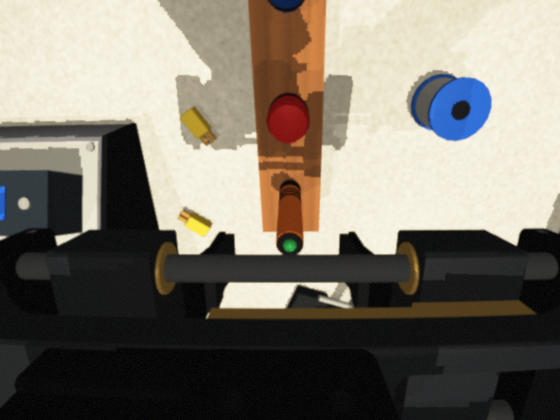

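servo_tool(
  dp=[
    [1, 0.05, 0],
    [1, 0, 0],
    [0.9, 0, 0],
    [0.5, 0, 0],
    [0, 0, 0],
  ],
  yaw=[0, 0, 0, 0, 0],
)

```text
time: 15.15
position: [0.5762, 0.2713, 0.1136]
tool_rot: [-0.04, 1.347, 0.031]
ft_force: [0.5, -0.2, -0.1]
grip_width: 0.699
```

servo_tool(
  dp=[
    [0, 0, 0],
    [0, 0, 0],
    [0, 0, 0],
    [0, 0, 0],
    [0, 0, 0],
  ],
  yaw=[0, 0, 0, 0, 0],
  fingers=0,
  grip_force=40,
)

```text
time: 15.65
position: [0.5766, 0.2727, 0.1154]
tool_rot: [-0.04, 1.344, 0.033]
ft_force: [-0.3, -0.2, -1.1]
grip_width: 0.333
```

```bash
python3 st.py
```

```text
15.65 q [ 0.1796  0.3415 -0.8569  1.7858  0.4696  0.9855  0.7596] p [0.5766 0.2727 0.1154] w 0.333
F [-0.2959 -0.2007 -1.1267] T [0.0689 0.2736 0.0388] x [ 0.2249  0.0009 -0.9744] y [-0.0467  0.9989 -0.0098]
```

servo_tool(
  dp=[
    [0, 0, 0],
    [0, 0, 0],
    [0, 0, 0],
    [-0.49, 0, 0.11],
    [-0.97, 0, 0.23],
  ],
  yaw=[0, 0, 0, 0, 0],
)

```text
time: 16.15
position: [0.5756, 0.2722, 0.1512]
tool_rot: [-0.041, 1.348, 0.032]
ft_force: [0.1, 0.0, -0.1]
grip_width: 0.221
```

```bash
python3 st.py
```

```text
16.15 q [ 0.2027  0.3047 -0.878   1.747   0.423   1.048   0.8017] p [0.5756 0.2722 0.1512] w 0.221
F [ 0.1101  0.0274 -0.1381] T [0.0785 0.294  0.0377] x [ 0.2211  0.     -0.9753] y [-0.0469  0.9988 -0.0106]
```

servo_tool(
  dp=[
    [-0.97, 0, 0.23],
    [-0.97, 0, 0.23],
    [-0.97, 0, 0.23],
    [-0.97, 0, 0.23],
    [-0.97, 0, 0.23],
  ],
  yaw=[0, 0, 0, 0, 0],
)

```text
time: 16.65
position: [0.577, 0.2744, 0.2787]
tool_rot: [-0.04, 1.344, 0.033]
ft_force: [0.3, 0.1, -0.7]
grip_width: 0.223
```

servo_tool(
  dp=[
    [-0.97, -0.6, 0.23],
    [-0.97, -1, 0.23],
    [0, -1, 0],
    [0, -1, 0],
    [0, -1, 0],
  ],
  yaw=[0, 0, 0, 0, 0],
)

```text
time: 17.15
position: [0.5828, 0.1593, 0.3289]
tool_rot: [-0.04, 1.343, 0.033]
ft_force: [0.2, -0.4, -1.2]
grip_width: 0.221
```

```bash
python3 st.py; python3 shot.py w9; python3 - <<'E'
from bench import ctrl
import cv2,numpy as np
im,d=ctrl.get_image('side'); cv2.imwrite('pics/s9.png',im[:,:,::-1]); np.savez('/tmp/s9.npz',im=im,d=d)
E
```

```text
17.15 q [ 0.4649  0.072  -0.8603  1.5772  0.1439  1.3081  1.2084] p [0.5828 0.1593 0.3289] w 0.221
F [ 0.2169 -0.3819 -1.2391] T [ 0.0024  0.2409 -0.029 ] x [ 0.2251  0.001  -0.9743] y [-0.0475  0.9988 -0.01  ]
[0.5828 0.1593 0.3289] 17.15
```

View pics/s9.png

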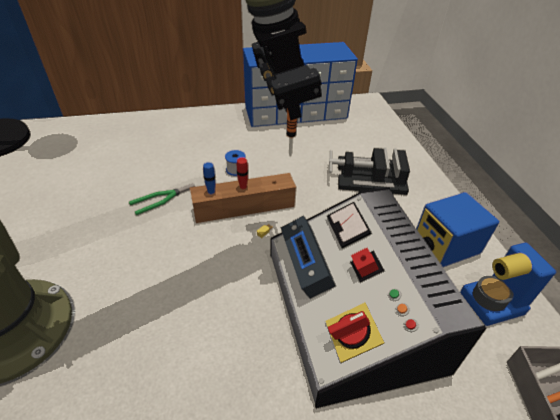

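View pics/w9.png

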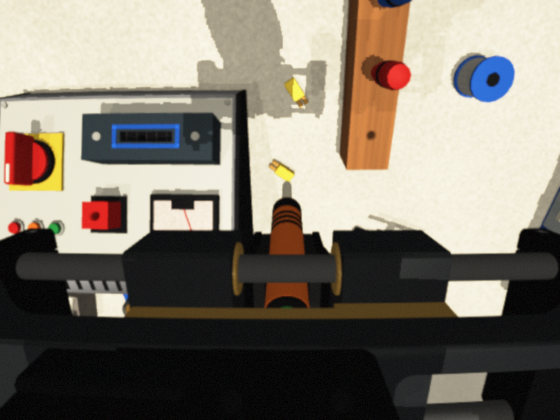

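```bash
python3 - <<'E'
from feat import *
z=np.load('/tmp/w9.npz'); T=z['T']; i=ctrl.camera_info('wrist'); s=ctrl.get_state()
M=R.from_rotvec(s['tool_rot']).as_matrix(); p=np.array(s['position'])
tip=p+M@[.092,0,-.026]; print('tip',tip)
print('wrist px',proj(i,T,tip),proj(i,T,tip+[0,0,.05]))
i2,T2=cam_pose(ctrl,'side'); print('side px',proj(i2,T2,tip),proj(i2,T2,tip+[0,0,.05]))
print('hole',ray(i,T,[(371,134)],np.array([0,0,1.]),.07))
a=cv2.imread('pics/s9.png')[90:170,250:340]; cv2.imwrite('pics/s9c.png',cv2.resize(a,None,fx=7,fy=7,interpolation=cv2.INTER_CUBIC))
a=cv2.imread('pics/w9.png')[120:250,230:400]; cv2.imwrite('pics/w9c.png',cv2.resize(a,None,fx=4,fy=4,interpolation=cv2.INTER_CUBIC))
E
```

```text
tip [0.5792 0.1536 0.233 ]
wrist px [[281.7381 181.3515]] [[279.9172 208.2219]]
side px [[288.9182 155.0354]] [[290.007  134.1602]]
hole [[0.5714 0.2705 0.07  ]]
```

View pics/s9c.png

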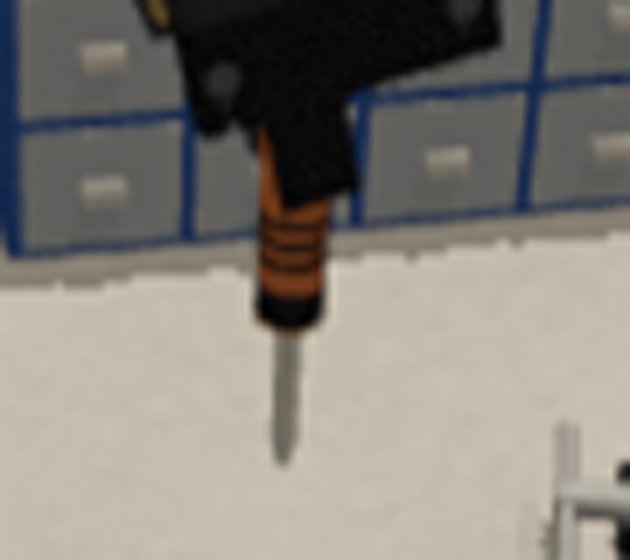

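View pics/w9c.png

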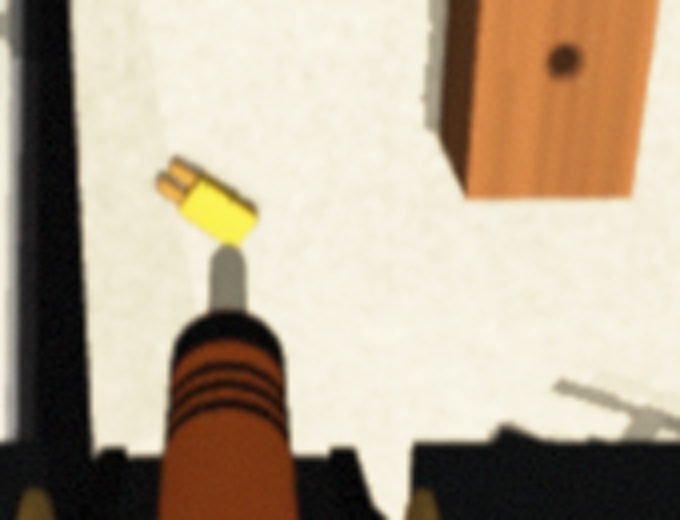

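```bash
python3 - <<'E'
from feat import *
from scipy.optimize import least_squares
s=ctrl.get_state(); print(s['position'],s['qd'][:3])
M=R.from_rotvec(s['tool_rot']).as_matrix(); p=np.array(s['position'])
iw=ctrl.camera_info('wrist'); H=np.array(iw['hand_eye']); i2,T2=cam_pose(ctrl,'side')
# pixel: tip & shoulder centre: wrist tip (287,182.5?), side
def f(t): return np.r_[proj(iw,H,t)[0]-[287,182], proj(i2,T2,p+M@t)[0]-[290.4,155.7]]
print('pred',proj(iw,H,np.array([.092,0,-.026])))
r=least_squares(f,[.092,0,-.026]); print(r.x,r.fun)
def g(t): return np.r_[proj(iw,H,t)[0]-[287.3,203], proj(i2,T2,p+M@t)[0]-[291,136.5]]
r2=least_squares(g,[.05,0,-.01]); print('shoulder',r2.x,r2.fun, np.linalg.norm(r.x-r2.x))
E
```

```text
[0.5838 0.1549 0.3285] [-0.0384  0.017  -0.0493]
pred [[287.0965 180.7224]]
[ 0.0949 -0.0001 -0.0242] [ 0.0012  0.1876 -0.3975  0.1868]
shoulder [ 0.0504  0.0002 -0.016 ] [ 0.0154  0.4533 -1.0532  0.5895] 0.04519729064375568
```

servo_tool(
  dp=[
    [0, -1, 0.05],
    [0, -0.99, 0.16],
    [0, -0.97, 0.26],
    [0, -0.93, 0.36],
    [0, -0.89, 0.45],
  ],
  yaw=[1, 1, 1, 1, 1],
)

```text
time: 17.75
position: [0.5952, 0.036, 0.3312]
tool_rot: [0.405, 1.317, -0.32]
ft_force: [-0.1, 0.0, -0.0]
grip_width: 0.223
```

servo_tool(
  dp=[
    [0, -0.84, 0.54],
    [0, -0.78, 0.63],
    [0, -0.71, 0.71],
    [0, -0.63, 0.78],
    [0, 0, 0],
  ],
  yaw=[1, 1, 1, 1, 1],
)

```text
time: 18.25
position: [0.605, -0.0684, 0.3327]
tool_rot: [0.846, 1.222, -0.675]
ft_force: [-0.5, 0.4, -0.7]
grip_width: 0.222
```

servo_tool(
  dp=[
    [0, 0, 0],
    [0, 0, 0],
    [0, 0, 0],
    [0, 0, 0],
    [0, 0, 0],
  ],
  yaw=[1, 1, 1, 1, 1],
)

```text
time: 18.75
position: [0.605, -0.0627, 0.3332]
tool_rot: [1.272, 1.06, -1.011]
ft_force: [0.4, -1.3, -1.2]
grip_width: 0.218
```

servo_tool(
  dp=[
    [0, 0, 0],
    [0, 0, 0],
    [0, 0, 0],
    [0, 0, 0],
    [0, 0, 0],
  ],
  yaw=[1, 1, 1, 1, 1],
)

```text
time: 19.25
position: [0.6051, -0.0626, 0.3332]
tool_rot: [1.687, 0.818, -1.341]
ft_force: [0.4, -0.6, -0.0]
grip_width: 0.22
```

servo_tool(
  dp=[
    [0, 0, 0],
    [0, 0, 0],
    [0, 0, 0],
    [0, 0, 0],
    [0, 0, 0],
  ],
  yaw=[1, 1, 1, 1, 1],
)

```text
time: 19.75
position: [0.6051, -0.0627, 0.3332]
tool_rot: [2.079, 0.485, -1.653]
ft_force: [-0.7, -0.5, -0.3]
grip_width: 0.223
```

servo_tool(
  dp=[
    [0, 0, 0],
    [0, 0, 0],
    [0, 0, 0],
    [0, 0, 0],
    [0, 0, 0],
  ],
  yaw=[1, 1, 1, 1, 1],
)

```text
time: 20.25
position: [0.605, -0.0626, 0.3332]
tool_rot: [2.431, 0.046, -1.935]
ft_force: [-0.1, 0.2, -0.3]
grip_width: 0.222
```

```bash
python3 st.py;python3 shot.py w10; cat > goal.py <<'E'
import sys
from bench import ctrl
from h import *
# usage: goal x y z of tip target ; prints tool units
tipt=np.array([.093,0,-.025]); g=np.array([float(a) for a in sys.argv[1:4]])
s=ctrl.get_state(); M=R.from_rotvec(s['tool_rot']).as_matrix(); p=np.array(s['position'])
pen=M@np.array([.112,0,-.025]); pen/=np.linalg.norm(pen)
tip=p+M@tipt; n=np.array([-.4553,-.0157,.8902])
print('tip',tip,'pendir',pen,'angle to -n deg',np.degrees(np.arccos(-pen@n)),'units',M.T@(g-tip)/.025,'-n units/mm',M.T@(-n)/25)
E
python3 goal.py .6427 -.0788 .206
```

```text
20.25 q [ 0.6215  0.0528 -0.5713  1.5729  0.0151  1.2984 -1.4736] p [ 0.605  -0.0626  0.3332] w 0.222
F [-0.1163  0.1675 -0.3493] T [-0.0743  0.4577 -0.0032] x [ 0.2244  0.0018 -0.9745] y [ 0.0446 -0.999   0.0084]
[ 0.605  -0.0626  0.3332] 20.25
tip [ 0.6503 -0.0615  0.2482] pendir [ 0.4311  0.0108 -0.9022] angle to -n deg 1.570782558974208 units [1.5753 0.6645 0.7024] -n units/mm [ 0.0388 -0.0002 -0.0098]
```

View pics/w10.png

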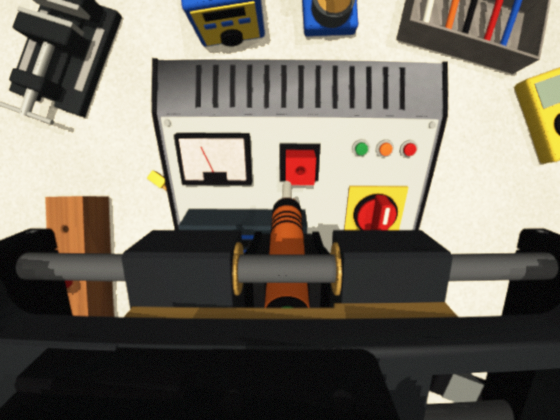

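servo_tool(
  dp=[
    [0.6, 0.3, 0.3],
    [0.8, 0.36, 0.3],
    [0.8, 0, -0.1],
    [0.5, 0, -0.1],
    [0, 0, 0],
  ],
  yaw=[0.1, 0, 0, 0, 0],
)

```text
time: 20.8
position: [0.6106, -0.0799, 0.263]
tool_rot: [2.432, 0.042, -1.942]
ft_force: [0.3, 0.1, -0.4]
grip_width: 0.22
```

```bash
python3 st.py;python3 shot.py w11; python3 goal.py .6655 -.078 .1615;  python3 - <<'E'
from bench import ctrl
import cv2,numpy as np
im,d=ctrl.get_image('side'); cv2.imwrite('pics/s11.png',cv2.resize(im[200:320,290:440,::-1],None,fx=4,fy=4,interpolation=cv2.INTER_CUBIC))
E
```

```text
20.8 q [ 0.6308  0.0935 -0.5609  1.6724  0.0324  1.1678 -1.4629] p [ 0.6106 -0.0799  0.263 ] w 0.22
F [ 0.276   0.0578 -0.4297] T [-0.0269  0.4957 -0.0214] x [ 0.2213  0.0028 -0.9752] y [ 0.0392 -0.9992  0.006 ]
[ 0.6106 -0.0799  0.263 ] 20.8
tip [ 0.6561 -0.0789  0.1794] pendir [ 0.43    0.0107 -0.9028] angle to -n deg 1.6455762064987796 units [ 0.7813 -0.025  -0.2061] -n units/mm [ 0.0388 -0.0002 -0.0098]
```

View pics/w11.png

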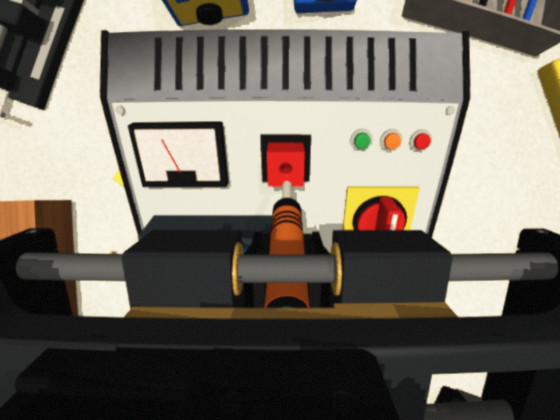

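View pics/s11.png

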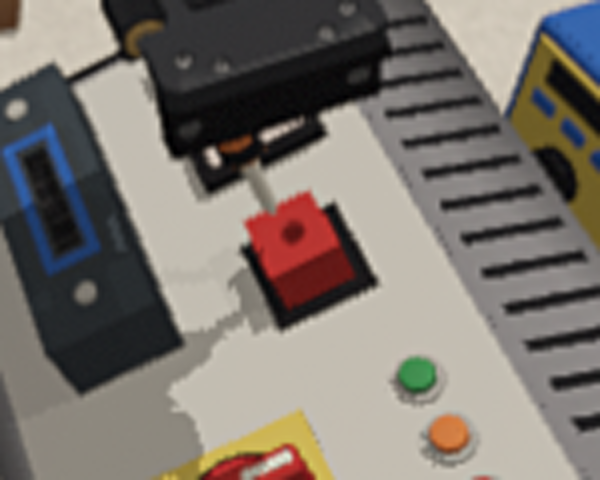

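```bash
python3 - <<'E'
from feat import *
z=np.load('/tmp/w11.npz'); i=ctrl.camera_info('wrist'); T=z['T']; W=z['W']
n=np.array([-.4553,-.0157,.8902])
s=np.zeros((420,560),bool); s[105:230,130:440]=1
n1,o1,c=plane(W,s); print(n1,o1,c)
im=z['im']; hsv=cv2.cvtColor(im,cv2.COLOR_RGB2HSV)
sub=np.zeros((420,560),bool); sub[140:190,255:315]=1
red=((hsv[...,0]<8)|(hsv[...,0]>172))&(hsv[...,1]>140)&sub&(abs(W@n1-o1-.032)<.005)
v,u=np.nonzero(red); P=ray(i,T,np.c_[u,v],n1,o1+.032)
x=np.array([0,0,1])-n1[2]*n1;x/=np.linalg.norm(x);y=np.cross(n1,x)
a=P@x;b=P@y; print('top mid',x*(a.max()+a.min())/2+y*(b.max()+b.min())/2+n1*(o1+.032),np.ptp(a),np.ptp(b),u.min(),u.max(),v.min(),v.max())
dark=sub&(im[...,0]<150)&(np.indices((420,560))[0]>158)&(np.indices((420,560))[0]<176)&(abs(np.indices((420,560))[1]-286)<12)
v,u=np.nonzero(dark); print('hole px',u.mean(),v.mean(),len(u),'pt',ray(i,T,[(u.mean(),v.mean())],n1,o1+.032))
a=cv2.imread('pics/w11.png')[130:250,220:350]; cv2.imwrite('pics/w11c.png',cv2.resize(a,None,fx=5,fy=5,interpolation=cv2.INTER_CUBIC))
E
```

```text
[-0.4557 -0.0158  0.89  ] -0.19016866079066272 24476
top mid [ 0.6667 -0.0776  0.1622] 0.03461427352879687 0.033865264624449 267 304 150 185
hole px 284.82142857142856 166.55357142857142 56 pt [[ 0.6679 -0.0772  0.1629]]
```

View pics/w11c.png

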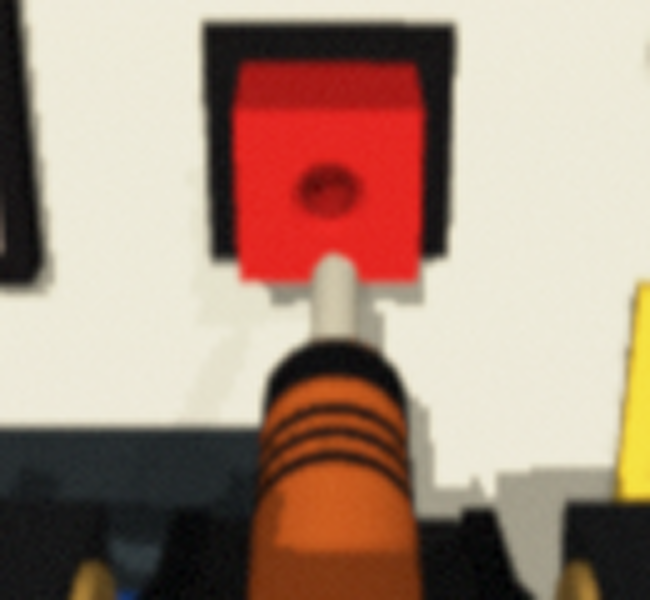

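servo_tool(
  dp=[
    [0.29, -0.05, -0.11],
    [0.29, 0, -0.08],
    [0.29, 0, -0.07],
    [0.2, 0, -0.05],
    [0, 0, 0],
  ],
  yaw=[0, 0, 0, 0, 0],
)

```text
time: 21.4
position: [0.6245, -0.0793, 0.2395]
tool_rot: [2.435, 0.038, -1.94]
ft_force: [0.6, -0.3, -0.9]
grip_width: 0.221
```

```bash
python3 st.py;python3 shot.py w12; python3 goal.py .6662 -.0777 .162; python3 - <<'E'
import cv2
a=cv2.imread('pics/w12.png')[130:250,220:350]; cv2.imwrite('pics/w12c.png',cv2.resize(a,None,fx=5,fy=5,interpolation=cv2.INTER_CUBIC))
E
```

```text
21.4 q [ 0.6152  0.136  -0.5635  1.6789  0.0627  1.1232 -1.4899] p [ 0.6245 -0.0793  0.2395] w 0.221
F [ 0.5961 -0.3221 -0.9298] T [-0.0604  0.4524 -0.0173] x [ 0.2232  0.0017 -0.9748] y [ 0.0368 -0.9993  0.0067]
[ 0.6245 -0.0793  0.2395] 21.4
tip [ 0.6696 -0.0784  0.1549] pendir [ 0.4302  0.0095 -0.9027] angle to -n deg 1.6422644922169087 units [-0.3077 -0.0314  0.0669] -n units/mm [ 0.0388 -0.0002 -0.0098]
```

View pics/w12c.png

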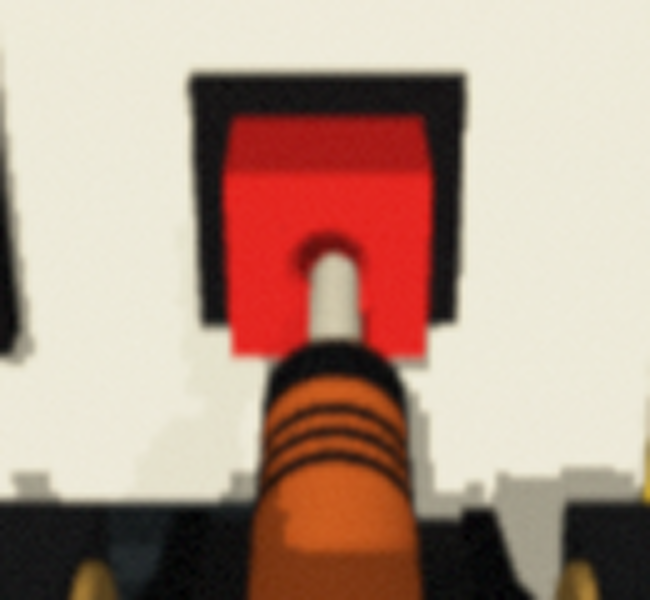

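servo_tool(
  dp=[
    [0.15, 0, -0.04],
    [0.15, 0, -0.04],
    [0.15, 0, -0.04],
    [0.15, 0, -0.04],
    [0, 0, 0],
  ],
  yaw=[0, 0, 0, 0, 0],
)

```text
time: 21.95
position: [0.6319, -0.0791, 0.2261]
tool_rot: [2.435, 0.038, -1.939]
ft_force: [0.2, 0.3, -0.9]
grip_width: 0.218
```

```bash
python3 st.py;python3 shot.py w13; python3 goal.py .6662 -.0777 .162; python3 - <<'E'
import cv2
a=cv2.imread('pics/w13.png')[130:250,220:350]; cv2.imwrite('pics/w13c.png',cv2.resize(a,None,fx=5,fy=5,interpolation=cv2.INTER_CUBIC))
E
```

```text
21.95 q [ 0.6064  0.1602 -0.5637  1.682   0.0794  1.0992 -1.5031] p [ 0.6319 -0.0791  0.2261] w 0.218
F [ 0.2247  0.2712 -0.9003] T [0.1736 0.3619 0.0696] x [ 0.2239  0.0015 -0.9746] y [ 0.0368 -0.9993  0.0069]
[ 0.6319 -0.0791  0.2261] 21.95
tip [ 0.677  -0.0781  0.1413] pendir [ 0.4306  0.0096 -0.9025] angle to -n deg 1.617009993133104 units [-0.9024 -0.0255  0.2338] -n units/mm [ 0.0388 -0.0002 -0.0098]
```

View pics/w13c.png

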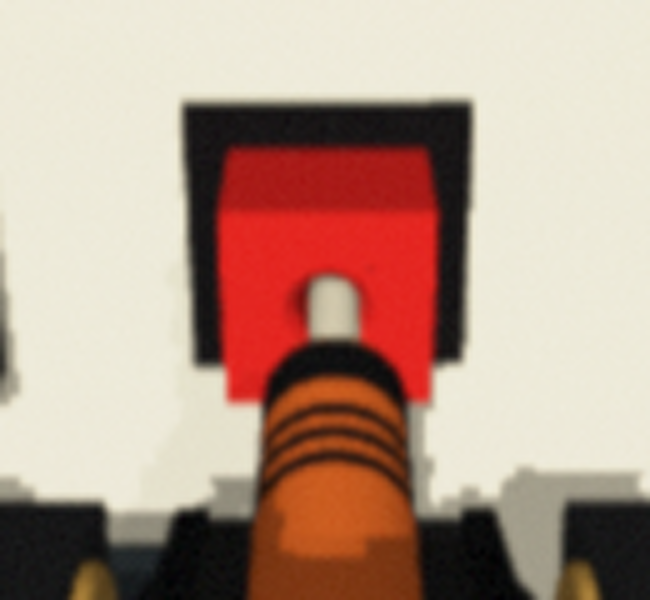

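```bash
python3 - <<'E'
from feat import *
i=ctrl.camera_info('wrist'); H=np.array(i['hand_eye'])
pu=np.array([-.112,0,.025]);pu/=np.linalg.norm(pu); nu=np.array([pu[2],0,-pu[0]]) 
nu=-nu if nu[2]>0 else nu
print(nu)
for s in [0,6,10,15,20,24,30,40,50]:
    t=np.array([.093,0,-.025])+pu*s/1000
    print(s,proj(i,H,t)[0],proj(i,H,t+nu*(.004 if s>6 else .0018))[0])
z=np.load('/tmp/w13.npz');W=z['W'];
n=np.array([-.4557,-.0158,.89])
for v in range(170,206,2): print(v,W[v,286]@n+.1902)
E
```

```text
[-0.2179 -0.     -0.976 ]
0 [285.9728 179.087 ] [285.972  177.1551]
6 [285.9734 181.7207] [285.9726 179.7558]
10 [285.9738 183.5397] [285.9721 179.1057]
15 [285.9744 185.8885] [285.9727 181.3898]
20 [285.975 188.325] [285.9733 183.7598]
24 [285.9755 190.3406] [285.9737 185.7211]
30 [285.9763 193.4811] [285.9745 188.7779]
40 [285.9777 199.0524] [285.9758 194.2037]
50 [285.9793 205.0904] [285.9773 200.0886]
170 0.027383836606503398
172 0.031308609434072376
174 0.03086739421642523
176 0.03187481383727994
178 0.030787611060227066
180 0.031827177414274516
182 0.03198159458112604
184 0.031018942809475147
186 0.027992256266342136
188 0.031723117223723646
190 0.0353485038949336
192 0.038951924707247704
194 0.04361326139253019
196 nan
198 0.06278998659662544
200 0.06651472346867428
202 0.06936265480031695
204 0.07189004821910606
```

servo_tool(
  dp=[
    [0.05, 0, -0.01],
    [0.04, 0, -0.01],
    [0, 0, 0],
    [0, 0, 0],
    [0, 0, 0],
  ],
  yaw=[0, 0, 0, 0, 0],
)

```text
time: 22.5
position: [0.6329, -0.0793, 0.2248]
tool_rot: [2.436, 0.037, -1.938]
ft_force: [1.3, 1.0, -0.2]
grip_width: 0.223
```

servo_tool(
  dp=[
    [0, 0, 0],
    [0, 0, 0],
    [0, 0, 0],
    [0, 0, 0],
    [0, 0, 0],
  ],
  yaw=[0, 0, 0, 0, 0],
)

```text
time: 23.0
position: [0.6328, -0.0793, 0.2248]
tool_rot: [2.436, 0.037, -1.938]
ft_force: [1.2, 1.5, -0.1]
grip_width: 0.222
```

```bash
python3 st.py; python3 goal.py .6662 -.0777 .162
```

```text
23.0 q [ 0.6053  0.1628 -0.5635  1.6822  0.0818  1.0962 -1.5049] p [ 0.6328 -0.0793  0.2248] w 0.222
F [ 1.2375  1.5267 -0.1156] T [0.3468 0.1349 0.1389] x [ 0.2244  0.001  -0.9745] y [ 0.0365 -0.9993  0.0074]
tip [ 0.6781 -0.0783  0.1397] pendir [ 0.4311  0.009  -0.9022] angle to -n deg 1.5928968074134757 units [-0.9744 -0.0356  0.2611] -n units/mm [ 0.0388 -0.0002 -0.0098]
```

servo_tool(
  dp=[
    [-0.4, 0, 0.1],
    [-0.6, 0, 0.15],
    [-0.97, 0, 0.25],
    [0, 0, 0],
    [0, 0, 0],
  ],
  yaw=[0, 0, 0, 0, 0],
)

```text
time: 23.5
position: [0.6093, -0.0808, 0.2712]
tool_rot: [2.436, 0.034, -1.937]
ft_force: [0.1, -0.1, -1.3]
grip_width: 0.224
```

```bash
python3 st.py; python3 goal.py .5657 -.0112 .1419
```

```text
23.5 q [ 0.6342  0.0833 -0.5614  1.6664  0.0298  1.1777 -1.4632] p [ 0.6093 -0.0808  0.2712] w 0.224
F [ 0.0857 -0.1404 -1.2819] T [-0.0025  0.4605 -0.0058] x [ 0.2256 -0.0012 -0.9742] y [ 0.0353 -0.9993  0.0094]
tip [ 0.6547 -0.08    0.1863] pendir [ 0.4322  0.0068 -0.9017] angle to -n deg 1.5621255904715468 units [ 0.9231 -2.8936  3.7635] -n units/mm [ 0.0388 -0.0003 -0.0097]
```

servo_tool(
  dp=[
    [0, -0.7, 0.9],
    [0, -0.7, 1],
    [0, -0.8, 1],
    [0.2, -0.7, 1],
    [0.1, 0, 0],
  ],
  yaw=[0, 0, 0, 0, 0],
)

```text
time: 24.0
position: [0.51, -0.0089, 0.238]
tool_rot: [2.428, 0.04, -1.943]
ft_force: [0.3, 0.0, -1.7]
grip_width: 0.222
```

```bash
python3 st.py; python3 goal.py .5725 -.0110 .1285; python3 shot.py w14
```

```text
24.0 q [ 0.6227 -0.1604 -0.591   1.9304 -0.1058  1.1247 -1.4676] p [ 0.51   -0.0089  0.238 ] w 0.222
F [ 0.3016  0.0068 -1.6962] T [-0.0556  0.4294  0.05  ] x [ 0.2195  0.0002 -0.9756] y [ 0.0395 -0.9992  0.0086]
tip [ 0.5548 -0.0079  0.1527] pendir [ 0.4266  0.009  -0.9044] angle to -n deg 1.8723774288093284 units [ 1.1011  0.1436 -0.4725] -n units/mm [ 0.0387 -0.0002 -0.01  ]
[ 0.51   -0.0089  0.238 ] 24.0
```

View pics/w14.png

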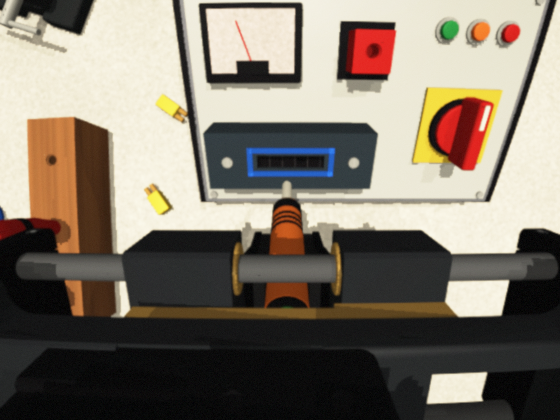

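```bash
python3 - <<'E'
from feat import *
z=np.load('/tmp/w14.npz'); i=ctrl.camera_info('wrist'); T=z['T']; W=z['W']; im=z['im']; hsv=cv2.cvtColor(im,cv2.COLOR_RGB2HSV)
s=np.zeros((420,560),bool); s[5:200,195:490]=1
n,o,c=plane(W,s); print(n,o,c)
m=cv2.inRange(hsv,(105,120,60),(125,255,255))>0; k=np.zeros_like(m); k[140:185,235:345]=1; m&=k
v,u=np.nonzero(m); P=ray(i,T,np.c_[u,v],n,o+.044)
x=np.array([0,0,1])-n[2]*n;x/=np.linalg.norm(x);y=np.cross(n,x); a=P@x;b=P@y
print('slot',x*(a.max()+a.min())/2+y*(b.max()+b.min())/2+n*(o+.044),np.ptp(a),np.ptp(b),u.min(),u.max(),v.min(),v.max())
c=cv2.imread('pics/w14.png')[130:220,220:360]; cv2.imwrite('pics/w14c.png',cv2.convertScaleAbs(cv2.resize(c,None,fx=5,fy=5,interpolation=cv2.INTER_CUBIC),alpha=2.0))
# depth inside slot
h=W@n-o
for v in range(152,174,3): print(v,np.round(h[v,246:336:5]*1000).astype(float))
E
```

```text
[-0.4551 -0.0158  0.8903] -0.18955525616126914 30264
slot [ 0.5723 -0.0114  0.1288] 0.030682856301883277 0.08378973133000037 246 335 147 177
152 [43. 42. 44. 45. 44. 44. 44. 44. 43. 45. 45. 44. 45. 44. 43. 44. 44. 45.]
155 [44. 44. 43. 30. 33. 32. 32. 31. 31. 33. 17. 10. 30. 30. 32. 31. 43. 43.]
158 [42. 45. 43. 31. 32. 30. 31. 30. 31. 32. 27. 20. 30. 31. 31. 32. 43. 44.]
161 [43. 45. 44. 31. 32. 31. 30. 31. 31. 32. 32. nan 31. 31. 32. 33. 44. 44.]
164 [43. 45. 44. 32. 31. 32. 32. 32. 31. 31. 32. 30. 31. 31. 31. 31. 44. 45.]
167 [44. 44. nan 41. 41. 41. 42. 42. 41. 41. 41. 41. 40. 42. 42. 41. 43. 45.]
170 [44. 45. 43. 44. 43. 43. 42. 43. 43. 43. 43. 43. 43. 44. 44. 43. 44. 44.]
173 [43. 46. 44. 46. 45. 44. 43. 44. 44. 44. 44. 44. 44. 43. 44. 44. 44. 45.]
```

View pics/w14c.png

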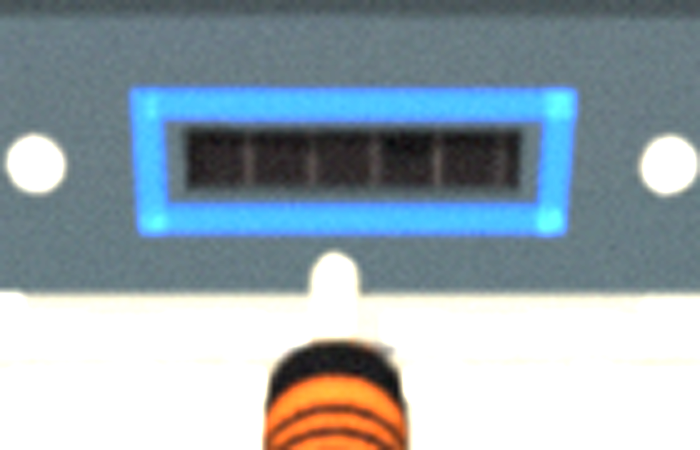

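```bash
python3 - <<'E'
from feat import *
z=np.load('/tmp/w14.npz'); i=ctrl.camera_info('wrist'); T=z['T']; W=z['W']
n=np.array([-.4551,-.0158,.8903]);o=-.1896
h=(W@n-o)*1000
np.set_printoptions(linewidth=220)
for v in range(151,168): print(v,np.round(np.nan_to_num(h[v,288:312],nan=99)).astype(int))
x=np.array([0,0,1])-n[2]*n;x/=np.linalg.norm(x);y=np.cross(n,x)
S=np.array([.5723,-.0112,.1288])
m=(h<27)&(np.abs(np.indices(h.shape)[0]-158)<6)&(np.abs(np.indices(h.shape)[1]-300)<14)
v,u=np.nonzero(m); print(len(u),u.min(),u.max(),u.mean(),v.mean())
for uv in [(u.min()-.5,158),(u.max()+.5,158),((u.min()+u.max())/2,158)]:
    P=ray(i,T,[uv],n,o+.032)[0]; print(uv,P,'slot frame',(P-S)@x*1000,(P-S)@y*1000)
E
```

```text
151 [45 45 44 45 46 45 44 46 44 44 44 43 44 44 44 44 45 45 45 44 44 44 44 45]
152 [45 44 44 45 43 44 43 44 45 45 45 44 44 44 45 43 45 44 45 44 43 44 43 44]
153 [44 43 44 43 43 43 45 43 44 43 44 42 43 44 44 44 44 44 44 42 43 44 44 44]
154 [44 43 43 44 43 43 43 44 44 43 44 44 43 42 44 41 43 44 44 43 44 44 43 44]
155 [31 32 32 33 30 30 31 31 17 12 10 10 11 10 11 13 17 18 30 32 30 32 31 30]
156 [32 32 32 31 31 31 31 30 20 16 15 13 13 14 13 15 17 21 29 31 30 30 32 30]
157 [32 31 31 32 31 31 32 31 23 18 17 16 16 15 18 19 20 24 30 31 31 31 31 32]
158 [31 31 31 32 31 32 31 31 27 23 20 19 99 20 21 22 22 27 30 32 32 32 32 31]
159 [32 31 32 30 31 30 31 31 31 25 24 22 22 23 24 25 25 28 30 32 32 31 31 32]
160 [31 32 31 31 32 30 32 31 31 28 27 25 26 26 25 26 29 31 32 32 32 32 31 32]
161 [31 30 32 32 32 31 32 31 32 31 30 28 27 99 28 29 29 30 31 32 31 31 30 31]
162 [31 31 30 31 32 31 31 32 31 31 31 31 30 30 32 32 31 32 32 32 31 32 31 32]
163 [31 31 31 32 32 32 32 31 31 31 31 31 31 32 31 31 32 32 31 31 31 31 30 31]
164 [32 32 32 31 31 30 32 31 32 32 31 30 32 30 31 30 32 31 31 30 32 31 32 31]
165 [31 31 31 33 31 31 32 31 31 30 31 32 31 32 31 32 31 31 31 31 31 30 32 33]
166 [32 31 31 33 32 31 31 31 32 31 32 31 32 32 31 31 32 31 32 31 32 31 31 31]
167 [41 42 40 41 42 41 41 41 41 42 43 42 42 41 42 41 41 41 40 42 41 41 41 42]
52 296 305 300.5 157.28846153846155
(np.float64(295.5), 158) [ 0.578  -0.0167  0.1181] slot frame 0.017570055763096244 -5.677715912322005
(np.float64(305.5), 158) [ 0.5784 -0.0265  0.1182] slot frame 0.08619249090428427 -15.543291707781224
(np.float64(300.5), 158) [ 0.5782 -0.0216  0.1181] slot frame 0.051122888270063005 -10.609294599923631
```

```bash
python3 st.py; python3 goal.py .5704 -.0219 .1333
```

```text
24.05 q [ 0.6232 -0.1578 -0.5896  1.9279 -0.1041  1.1231 -1.4677] p [ 0.5118 -0.0105  0.2385] w 0.223
F [ 0.4024 -0.7632  0.2111] T [-0.0712  0.4469  0.0333] x [ 0.2216 -0.0002 -0.9751] y [ 0.0379 -0.9992  0.0089]
tip [ 0.5567 -0.0096  0.1534] pendir [ 0.4285  0.0082 -0.9035] angle to -n deg 1.7656058167816602 units [ 0.9047  0.5072 -0.3356] -n units/mm [ 0.0388 -0.0003 -0.0099]
```

servo_tool(
  dp=[
    [0.2, 0.25, -0.15],
    [0.3, 0.25, -0.1],
    [0.3, 0, -0.08],
    [0.1, 0, 0],
    [0, 0, 0],
  ],
  yaw=[0, 0, 0, 0, 0],
)

```text
time: 24.55
position: [0.527, -0.0232, 0.2191]
tool_rot: [2.434, 0.038, -1.942]
ft_force: [0.8, -0.4, -1.0]
grip_width: 0.224
```

```bash
python3 st.py; python3 goal.py .5727 -.0218 .1288; python3 shot.py w15; python3 - <<'E'
import cv2
a=cv2.imread('pics/w15.png')[130:250,220:360]; cv2.imwrite('pics/w15c.png',cv2.convertScaleAbs(cv2.resize(a,None,fx=5,fy=5,interpolation=cv2.INTER_CUBIC),alpha=1.6))
E
```

```text
24.55 q [ 0.6302 -0.1032 -0.5901  1.927  -0.0766  1.0772 -1.4688] p [ 0.527  -0.0232  0.2191] w 0.224
F [ 0.7842 -0.3918 -1.0327] T [-0.0467  0.3907  0.0243] x [ 0.2224  0.0021 -0.975 ] y [ 0.0365 -0.9993  0.0062]
tip [ 0.5721 -0.0221  0.134 ] pendir [ 0.4293  0.0101 -0.9031] angle to -n deg 1.695922348263817 units [ 0.2096 -0.0124  0.0216] -n units/mm [ 0.0388 -0.0002 -0.0099]
[ 0.527  -0.0232  0.2191] 24.55
```

View pics/w15c.png

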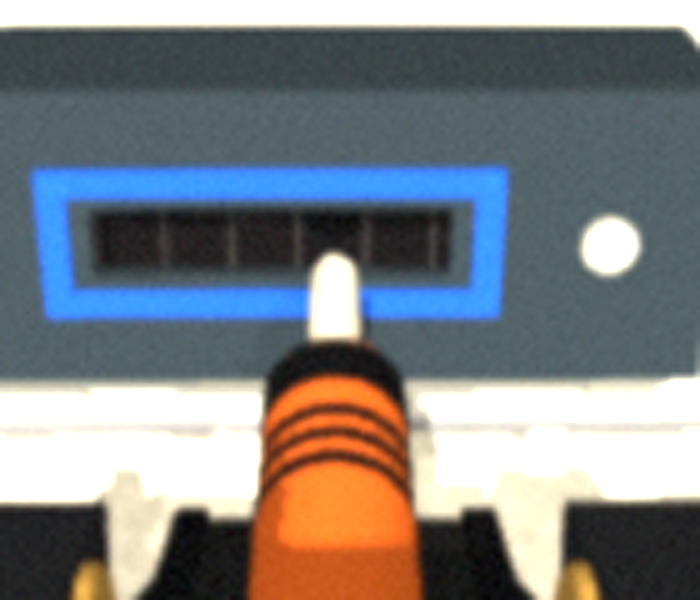

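servo_tool(
  dp=[
    [0.1, 0, 0.04],
    [0.2, 0, -0.05],
    [0.2, 0, -0.05],
    [0.1, 0, -0.03],
    [0, 0, 0],
  ],
  yaw=[0, 0, 0, 0, 0],
)

```text
time: 25.1
position: [0.5326, -0.0231, 0.2055]
tool_rot: [2.435, 0.038, -1.94]
ft_force: [-0.3, 0.1, -1.5]
grip_width: 0.223
```

```bash
python3 st.py; python3 goal.py .5782 -.0216 .1181; python3 shot.py w16; python3 - <<'E'
import cv2
a=cv2.imread('pics/w16.png')[130:250,220:360]; cv2.imwrite('pics/w16c.png',cv2.convertScaleAbs(cv2.resize(a,None,fx=5,fy=5,interpolation=cv2.INTER_CUBIC),alpha=1.6))
E
```

```text
25.1 q [ 0.6272 -0.0794 -0.5982  1.9363 -0.0596  1.0463 -1.4838] p [ 0.5326 -0.0231  0.2055] w 0.223
F [-0.3165  0.1412 -1.4799] T [-0.0674  0.4719  0.0519] x [ 0.2233  0.0012 -0.9747] y [ 0.0367 -0.9993  0.0071]
tip [ 0.5777 -0.022   0.1204] pendir [ 0.4302  0.0093 -0.9027] angle to -n deg 1.648659282141305 units [ 0.0956 -0.0168 -0.    ] -n units/mm [ 0.0388 -0.0002 -0.0098]
[ 0.5326 -0.0231  0.2055] 25.1
```

View pics/w16c.png

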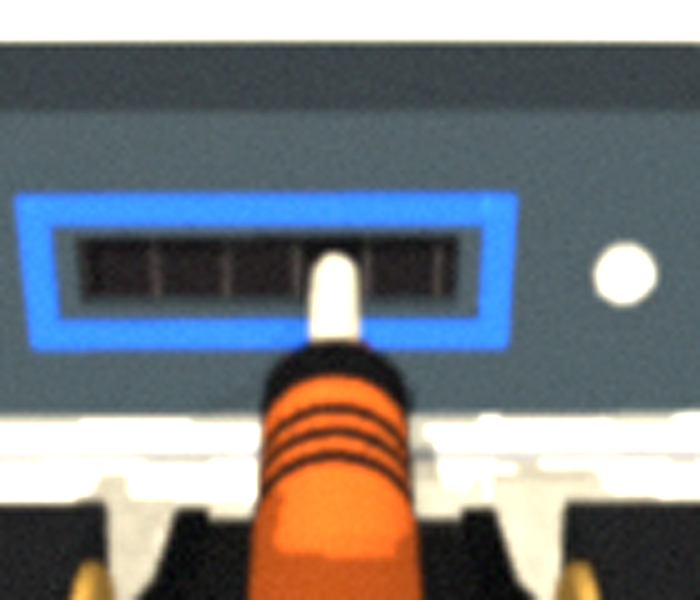

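servo_tool(
  dp=[
    [0.15, 0, -0.03],
    [0.2, 0, -0.05],
    [0.2, 0, -0.05],
    [0.2, 0, -0.05],
    [0, 0, 0],
  ],
  yaw=[0, 0, 0, 0, 0],
)

```text
time: 25.65
position: [0.5416, -0.0228, 0.1882]
tool_rot: [2.436, 0.038, -1.939]
ft_force: [0.5, -0.3, -1.0]
grip_width: 0.217
```

```bash
python3 st.py; python3 goal.py .5891 -.0212 .0967
```

```text
25.65 q [ 0.6223 -0.0418 -0.6082  1.9421 -0.0332  1.0079 -1.5068] p [ 0.5416 -0.0228  0.1882] w 0.217
F [ 0.4851 -0.275  -1.027 ] T [0.0264 0.1872 0.0158] x [ 0.2241  0.0016 -0.9746] y [ 0.0368 -0.9993  0.0068]
tip [ 0.5868 -0.0217  0.1032] pendir [ 0.4309  0.0097 -0.9023] angle to -n deg 1.598292481135968 units [ 0.2722 -0.0171 -0.0321] -n units/mm [ 0.0388 -0.0002 -0.0098]
```

servo_tool(
  dp=[
    [0.12, -0.01, -0.02],
    [0.12, 0, -0.02],
    [0.04, 0, 0],
    [0, 0, 0],
    [0, 0, 0],
  ],
  yaw=[0, 0, 0, 0, 0],
)

```text
time: 26.15
position: [0.5442, -0.0226, 0.1824]
tool_rot: [2.436, 0.037, -1.938]
ft_force: [2.5, 0.2, -0.7]
grip_width: 0.224
```

```bash
python3 st.py; python3 goal.py .5891 -.0212 .0967; python3 shot.py w17; python3 - <<'E'
import cv2
a=cv2.imread('pics/w17.png')[130:250,220:360]; cv2.imwrite('pics/w17c.png',cv2.convertScaleAbs(cv2.resize(a,None,fx=5,fy=5,interpolation=cv2.INTER_CUBIC),alpha=1.6))
E
```

```text
26.15 q [ 0.6203 -0.0306 -0.6111  1.9452 -0.0241  0.9945 -1.5151] p [ 0.5442 -0.0226  0.1824] w 0.224
F [ 2.4685  0.1695 -0.7168] T [ 0.1212 -0.1433  0.0732] x [ 0.2251  0.001  -0.9743] y [ 0.0366 -0.9993  0.0074]
tip [ 0.5895 -0.0215  0.0975] pendir [ 0.4318  0.0091 -0.9019] angle to -n deg 1.5504093011860307 units [ 0.0261 -0.0144  0.0215] -n units/mm [ 0.0388 -0.0002 -0.0097]
[ 0.5442 -0.0226  0.1824] 26.15
```

View pics/w17c.png

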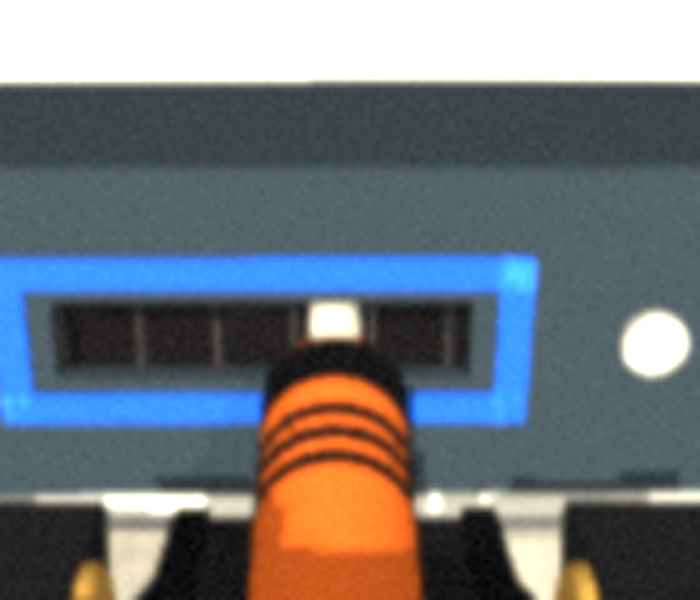

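servo_tool(
  dp=[
    [0.06, 0, 0],
    [0, 0, 0],
    [0, 0, 0],
    [0, 0, 0],
    [0, 0, 0],
  ],
  yaw=[0, 0, 0, 0, 0],
)

```text
time: 26.7
position: [0.5446, -0.0226, 0.1811]
tool_rot: [2.436, 0.037, -1.937]
ft_force: [2.3, 0.6, 1.4]
grip_width: 0.223
```

servo_tool(
  dp=[
    [0, 0, 0],
    [0, 0, 0],
    [0, 0, 0],
    [0, 0, 0],
    [0, 0, 0],
  ],
  yaw=[0, 0, 0, 0, 0],
)

```text
time: 27.2
position: [0.5445, -0.0226, 0.1811]
tool_rot: [2.436, 0.037, -1.938]
ft_force: [2.0, 0.8, 3.0]
grip_width: 0.222
```

```bash
python3 st.py; python3 goal.py .5891 -.0212 .0967; python3 shot.py w18; python3 - <<'E'
import numpy as np
n=np.array([-.4551,-.0158,.8903]);o=-.1896
for f in ['w17','w18']:
    W=np.load(f'/tmp/{f}.npz')['W']; h=(W@n-o)*1000
    print([ (v,round(float(np.nanmedian(h[v,284:290])),1)) for v in range(186,208,2)])
E
```

```text
27.2 q [ 0.6199 -0.0284 -0.6115  1.9463 -0.0224  0.9917 -1.5165] p [ 0.5445 -0.0226  0.1811] w 0.222
F [1.9702 0.7832 3.0226] T [ 0.2643 -0.5696  0.1327] x [ 0.225   0.0009 -0.9744] y [ 0.0366 -0.9993  0.0075]
tip [ 0.5898 -0.0216  0.0961] pendir [ 0.4317  0.009  -0.902 ] angle to -n deg 1.5568448803644095 units [-0.0302 -0.0171  0.0208] -n units/mm [ 0.0388 -0.0002 -0.0097]
[ 0.5445 -0.0226  0.1811] 27.2
[(186, 44.2), (188, 43.7), (190, 35.4), (192, 39.3), (194, 43.1), (196, 46.2), (198, 63.1), (200, 66.0), (202, 69.3), (204, 72.6), (206, 74.4)]
[(186, 44.3), (188, 43.4), (190, 43.6), (192, 38.8), (194, 42.2), (196, 45.6), (198, 62.3), (200, 65.4), (202, 68.4), (204, 71.4), (206, 73.8)]
```

servo_tool(
  dp=[
    [-0.3, 0, 0.07],
    [-0.6, 0, 0.15],
    [-0.8, 0, 0.2],
    [-1, 0, 0.25],
    [-1, 0, 0.25],
  ],
  yaw=[0, 0, 0, 0, 0],
)

```text
time: 27.75
position: [0.4981, -0.024, 0.2645]
tool_rot: [2.43, 0.037, -1.947]
ft_force: [-0.3, -0.4, -1.0]
grip_width: 0.223
```

servo_tool(
  dp=[
    [-1, 0, 0],
    [-1, 0, 0],
    [-1, 0, 0],
    [0, 0, 0],
    [0, 0, 0],
  ],
  yaw=[0, 0, -1, -1, -1],
)

```text
time: 28.25
position: [0.4825, -0.0243, 0.3381]
tool_rot: [2.224, 0.319, -1.778]
ft_force: [0.1, -0.1, -1.6]
grip_width: 0.221
```

```bash
python3 st.py; python3 goal.py .5718 .2705 .2
```

```text
28.25 q [ 0.5902 -0.2536 -0.4757  1.8086 -0.1445  1.3393 -1.0835] p [ 0.4825 -0.0243  0.3381] w 0.221
F [ 0.1189 -0.1421 -1.6054] T [-0.0846  0.4421  0.0573] x [ 0.2203  0.0002 -0.9754] y [ 0.339  -0.9377  0.0763]
tip [ 0.5258 -0.0156  0.2526] pendir [ 0.4143  0.0759 -0.907 ] angle to -n deg 4.2849636359545915 units [  2.4599 -10.267   -5.224 ] -n units/mm [ 0.0387  0.0029 -0.0095]
```

servo_tool(
  dp=[
    [0, -0.45, -0.39],
    [0, -0.41, -0.44],
    [0, -0.36, -0.48],
    [0, -0.31, -0.51],
    [0, -0.25, -0.54],
  ],
  yaw=[-1, -1, -1, -1, -1],
)

```text
time: 28.75
position: [0.5083, 0.0458, 0.343]
tool_rot: [1.846, 0.695, -1.478]
ft_force: [0.0, 0.6, -0.7]
grip_width: 0.221
```

servo_tool(
  dp=[
    [0, -0.2, -0.57],
    [0, -0.13, -0.58],
    [0, -0.07, -0.6],
    [0, -0.01, -0.6],
    [0, 0.05, -0.6],
  ],
  yaw=[-1, -1, -1, -1, -1],
)

```text
time: 29.25
position: [0.5346, 0.1157, 0.349]
tool_rot: [1.439, 0.973, -1.154]
ft_force: [0.3, -0.0, -1.7]
grip_width: 0.225
```

```bash
python3 st.py
```

```text
29.25 q [ 0.3729 -0.0931 -0.6226  1.6603  0.0018  1.3438 -0.4222] p [0.5346 0.1157 0.349 ] w 0.225
F [ 0.3455 -0.0259 -1.6564] T [-0.0494  0.2788  0.0365] x [ 0.2186 -0.0012 -0.9758] y [ 0.962  -0.1676  0.2157]
```

servo_tool(
  dp=[
    [0, 0.11, -0.59],
    [0, 0.18, -0.57],
    [0, 0.23, -0.55],
    [0, 0.29, -0.52],
    [0, 0.34, -0.49],
  ],
  yaw=[-1, -1, -1, -1, -1],
)

```text
time: 29.75
position: [0.5606, 0.1851, 0.355]
tool_rot: [1.015, 1.168, -0.815]
ft_force: [-0.7, 0.4, -0.1]
grip_width: 0.219
```

servo_tool(
  dp=[
    [0, 0.39, -0.45],
    [0, 0.44, -0.41],
    [0, 0.48, -0.36],
    [0, 0.51, -0.31],
    [0, 0.54, -0.25],
  ],
  yaw=[-1, -1, -1, -1, -1],
)

```text
time: 30.25
position: [0.5869, 0.2547, 0.3609]
tool_rot: [0.58, 1.291, -0.468]
ft_force: [-1.5, -0.2, -1.3]
grip_width: 0.221
```

servo_tool(
  dp=[
    [0, 0, 0],
    [0, 0, 0],
    [0, 0, 0],
    [0, 0, 0],
    [0, 0, 0],
  ],
  yaw=[-1, -1, -1, -1, -1],
)

```text
time: 30.75
position: [0.5867, 0.2542, 0.3608]
tool_rot: [0.14, 1.346, -0.116]
ft_force: [0.2, -0.2, -1.0]
grip_width: 0.224
```

servo_tool(
  dp=[
    [0, 0, 0],
    [0, 0, 0],
    [0, 0, 0],
    [0, 0, 0],
    [0, 0, 0],
  ],
  yaw=[-1, -1, 0, 0, 0],
)

```text
time: 31.25
position: [0.5876, 0.2554, 0.3623]
tool_rot: [-0.03, 1.346, 0.024]
ft_force: [-0.2, 0.4, -0.4]
grip_width: 0.221
```

```bash
python3 st.py; python3 goal.py .5718 .2705 .2; python3 shot.py w20
```

```text
31.25 q [ 0.2306  0.1911 -0.868   1.418   0.2778  1.4171  0.9737] p [0.5876 0.2554 0.3623] w 0.221
F [-0.185   0.4456 -0.3665] T [-0.0271  0.3342 -0.025 ] x [ 0.2227 -0.0003 -0.9749] y [-0.0345  0.9994 -0.0082]
tip [0.5839 0.2545 0.2661] pendir [ 0.0051 -0.008  -1.    ] angle to -n deg 26.82924180142166 units [ 2.4675  0.6796 -1.0385] -n units/mm [0.0388 0.0003 0.0098]
[0.5876 0.2554 0.3623] 31.25
```

View pics/w20.png

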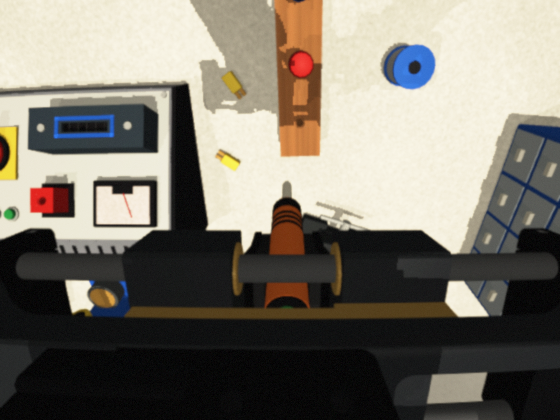

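servo_tool(
  dp=[
    [0.97, 0.25, -0.5],
    [1, 0.25, -0.45],
    [1, 0.23, -0.35],
    [1, 0, -0.22],
    [0.7, 0, -0.16],
  ],
  yaw=[0, 0, 0, 0, 0],
)

```text
time: 31.8
position: [0.5716, 0.2723, 0.2376]
tool_rot: [-0.032, 1.346, 0.025]
ft_force: [-0.8, -0.7, -0.3]
grip_width: 0.221
```

```bash
python3 st.py; python3 goal.py .5725 .271 .1; python3 shot.py w21; python3 - <<'E'
from feat import *
i=ctrl.camera_info('wrist')
z=np.load('/tmp/w20.npz'); print('hole w20',ray(i,z['T'],[(300,122)],np.array([0,0,1.]),.07))
for f in ['w20','w21']:
    a=cv2.imread(f'pics/{f}.png')[90:250,230:370]; cv2.imwrite(f'pics/{f}c.png',cv2.resize(a,None,fx=3.7,fy=3.7,interpolation=cv2.INTER_CUBIC))
E
```

```text
31.8 q [ 0.2086  0.2147 -0.8686  1.6455  0.3195  1.1885  0.879 ] p [0.5716 0.2723 0.2376] w 0.221
F [-0.7813 -0.668  -0.3454] T [ 0.0216  0.3027 -0.0417] x [ 0.2223 -0.0004 -0.975 ] y [-0.036   0.9993 -0.0087]
tip [0.5679 0.2713 0.1414] pendir [ 0.0047 -0.0085 -1.    ] angle to -n deg 26.853562617508253 units [ 1.655  -0.0062 -0.1889] -n units/mm [0.0388 0.0003 0.0099]
[0.5716 0.2723 0.2376] 31.8
hole w20 [[0.5716 0.2711 0.07  ]]
```

View pics/w20c.png

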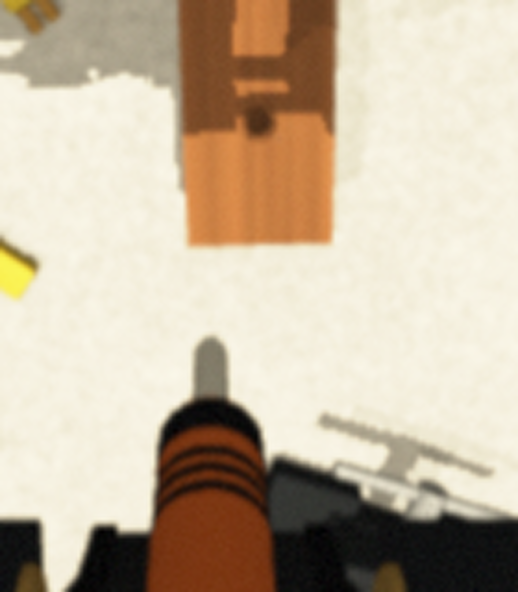

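View pics/w21c.png

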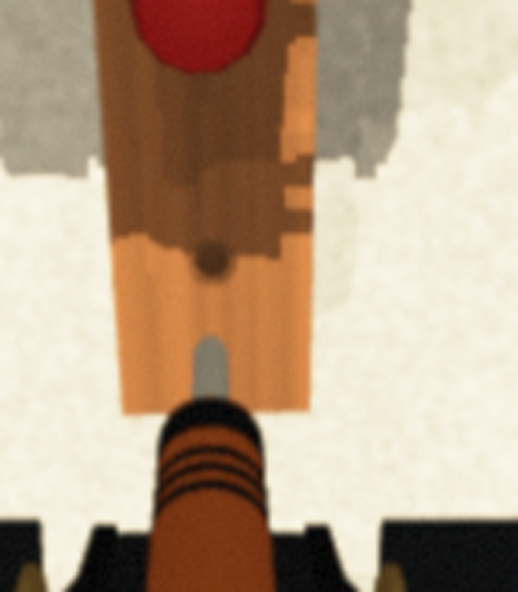

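servo_tool(
  dp=[
    [0.6, 0, -0.05],
    [0.8, 0, -0.1],
    [0.6, 0, -0.12],
    [0.2, 0, -0.05],
    [0, 0, 0],
  ],
  yaw=[0, 0, 0, 0, 0],
)

```text
time: 32.35
position: [0.5768, 0.2723, 0.1836]
tool_rot: [-0.031, 1.346, 0.026]
ft_force: [-0.3, 0.5, -0.2]
grip_width: 0.223
```

```bash
python3 st.py; python3 goal.py .5722 .271 .07; python3 shot.py w22; python3 - <<'E'
from feat import *
i=ctrl.camera_info('wrist')
z=np.load('/tmp/w21.npz'); print('hole w21',ray(i,z['T'],[(287.3,160)],np.array([0,0,1.]),.07))
for f in ['w22']:
    a=cv2.imread(f'pics/{f}.png')[130:250,220:350]; cv2.imwrite(f'pics/{f}c.png',cv2.resize(a,None,fx=5,fy=5,interpolation=cv2.INTER_CUBIC))
E
```

```text
32.35 q [ 0.188   0.2653 -0.8522  1.7089  0.3726  1.0955  0.8345] p [0.5768 0.2723 0.1836] w 0.223
F [-0.3399  0.4746 -0.1745] T [ 0.043   0.3217 -0.0013] x [ 0.2231  0.0006 -0.9748] y [-0.0365  0.9993 -0.0078]
tip [0.5732 0.2714 0.0874] pendir [ 0.0055 -0.0076 -1.    ] angle to -n deg 26.80351961601622 units [ 0.6682 -0.0104 -0.195 ] -n units/mm [0.0388 0.0002 0.0098]
[0.5768 0.2723 0.1836] 32.35
hole w21 [[0.572  0.2711 0.07  ]]
```

View pics/w22c.png

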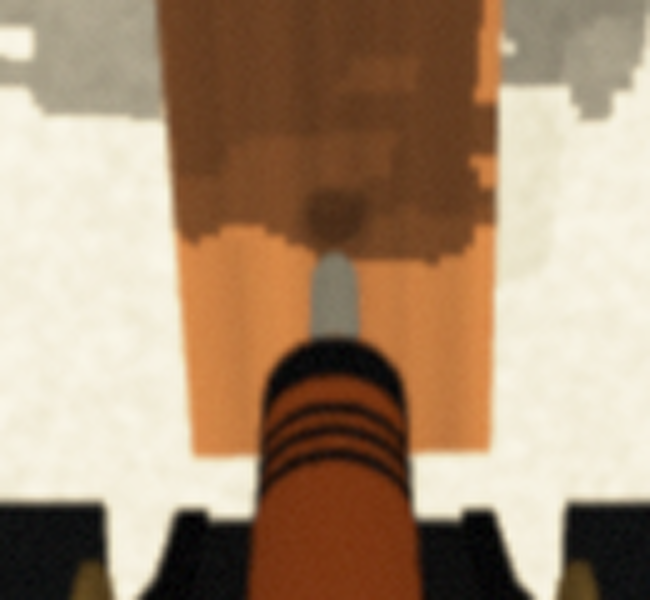

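servo_tool(
  dp=[
    [0.25, 0, -0.1],
    [0.25, 0, -0.06],
    [0.25, 0, -0.06],
    [0.25, 0, -0.06],
    [0.2, 0, -0.05],
  ],
  yaw=[0, 0, 0, 0, 0],
)

```text
time: 32.9
position: [0.5756, 0.272, 0.1523]
tool_rot: [-0.031, 1.345, 0.026]
ft_force: [0.3, -0.5, 0.6]
grip_width: 0.22
```

```bash
python3 st.py; python3 goal.py .5722 .271 .02; python3 shot.py w23; python3 - <<'E'
from feat import *
for f in ['w23']:
    a=cv2.imread(f'pics/{f}.png')[130:250,220:350]; cv2.imwrite(f'pics/{f}c.png',cv2.resize(a,None,fx=5,fy=5,interpolation=cv2.INTER_CUBIC))
E
```

```text
32.9 q [ 0.175   0.2906 -0.841   1.7494  0.4037  1.0411  0.8042] p [0.5756 0.272  0.1523] w 0.22
F [ 0.3457 -0.5366  0.6405] T [-0.0212  0.3102 -0.0421] x [ 0.2236  0.0006 -0.9747] y [-0.0365  0.9993 -0.0078]
tip [0.572  0.2711 0.0561] pendir [ 0.0061 -0.0076 -1.    ] angle to -n deg 26.77132849627046 units [ 1.4096  0.0068 -0.3164] -n units/mm [0.0388 0.0002 0.0098]
[0.5756 0.272  0.1523] 32.9
```

View pics/w23c.png

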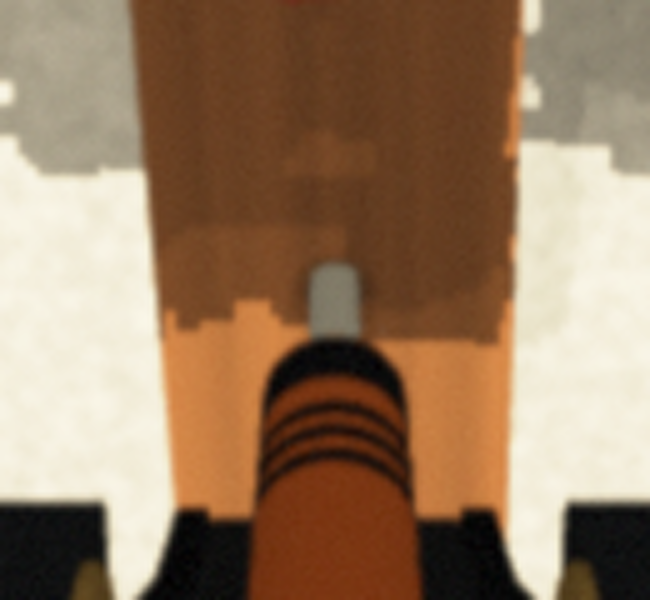

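servo_tool(
  dp=[
    [0.3, 0, -0.07],
    [0.35, 0, -0.08],
    [0.35, 0, -0.08],
    [0.3, 0, -0.07],
    [0, 0, 0],
  ],
  yaw=[0, 0, 0, 0, 0],
)

```text
time: 33.45
position: [0.5754, 0.2716, 0.1183]
tool_rot: [-0.031, 1.346, 0.026]
ft_force: [0.7, 0.6, -1.3]
grip_width: 0.221
```

```bash
python3 st.py; python3 goal.py .5722 .271 .02; python3 shot.py w24; python3 - <<'E'
from feat import *
W=np.load('/tmp/w24.npz')['W']
print([(v,np.round(np.nanmedian(W[v,284:290],0),3)) for v in range(190,206,2)])
E
```

```text
33.45 q [ 0.1563  0.3256 -0.8238  1.7856  0.4437  0.9853  0.7685] p [0.5754 0.2716 0.1183] w 0.221
F [ 0.6526  0.637  -1.2858] T [0.0897 0.1924 0.012 ] x [ 0.2229  0.0006 -0.9748] y [-0.0367  0.9993 -0.0077]
tip [0.5718 0.2707 0.0221] pendir [ 0.0053 -0.0076 -1.    ] angle to -n deg 26.81727186114248 units [ 0.085   0.0108 -0.0013] -n units/mm [0.0388 0.0002 0.0098]
[0.5754 0.2716 0.1183] 33.45
[(190, array([0.558, 0.27 , 0.07 ])), (192, array([0.56 , 0.27 , 0.069])), (194, array([0.561, 0.27 , 0.07 ])), (196, array([0.563, 0.27 , 0.07 ])), (198, array([0.561, 0.27 , 0.076])), (200, array([0.561, 0.27 , 0.08 ])), (202, array([0.561, 0.27 , 0.083])), (204, array([0.561, 0.27 , 0.086]))]
```

servo_tool(
  dp=[
    [0.06, 0, -0.01],
    [0, 0, 0],
    [0, 0, 0],
    [0, 0, 0],
    [0, 0, 0],
  ],
  yaw=[0, 0, 0, 0, 0],
)

```text
time: 34.0
position: [0.5759, 0.2719, 0.1185]
tool_rot: [-0.031, 1.344, 0.026]
ft_force: [0.2, -0.5, -0.5]
grip_width: 0.222
```

servo_tool(
  dp=[
    [0, 0, 0],
    [0, 0, 0],
    [0, 0, 0],
    [0, 0, 0],
    [0, 0, 0],
  ],
  yaw=[0, 0, 0, 0, 0],
  fingers=0.7,
)

```text
time: 34.5
position: [0.5759, 0.2719, 0.1183]
tool_rot: [-0.031, 1.344, 0.026]
ft_force: [0.7, -0.9, -0.1]
grip_width: 0.589
```

servo_tool(
  dp=[
    [-0.3, 0, 0],
    [-0.6, 0, 0],
    [-1, 0, 0],
    [-1, 0, 0],
    [-1, 0, 0],
  ],
  yaw=[0, 0, 0, 0, 0],
)

```text
time: 35.0
position: [0.5536, 0.2723, 0.2157]
tool_rot: [-0.031, 1.343, 0.027]
ft_force: [-0.1, -0.0, 0.5]
grip_width: 0.701
```

servo_tool(
  dp=[
    [-1, 0, 0],
    [-1, 0, 0],
    [-1, 0, 0],
    [0, 0, 0],
    [0, 0, 0],
  ],
  yaw=[0, 0, 0, 0, 0],
)

```text
time: 35.5
position: [0.5372, 0.2722, 0.2877]
tool_rot: [-0.031, 1.342, 0.026]
ft_force: [-0.5, -0.2, -0.6]
grip_width: 0.694
```

```bash
python3 st.py; python3 shot.py w25; python3 - <<'E'
from feat import *
im,d=ctrl.get_image('side'); cv2.imwrite('pics/s25.png',im[:,:,::-1])
W=np.load('/tmp/w25.npz')['W']
P=W[100:260,240:340].reshape(-1,3); P=P[(P[:,2]>.085)&(P[:,2]<.2)&(P[:,0]>.54)]
for a in np.arange(.08,.18,.02):
    q=P[(P[:,2]>=a)&(P[:,2]<a+.02)]
    if len(q): print(round(a,2),len(q),q.mean(0),q.min(0),q.max(0))
E
```

```text
35.5 q [ 0.253   0.1015 -0.8942  1.639   0.2232  1.2586  0.9277] p [0.5372 0.2722 0.2877] w 0.694
F [-0.5041 -0.1717 -0.5525] T [-0.0002  0.2737  0.0041] x [ 0.2264  0.0011 -0.974 ] y [-0.0369  0.9993 -0.0075]
[0.5372 0.2722 0.2877] 35.5
0.08 69 [0.5639 0.2705 0.0932] [0.5614 0.2607 0.0851] [0.5699 0.2803 0.0995]
0.1 107 [0.5639 0.2708 0.1103] [0.5615 0.2612 0.1   ] [0.5694 0.2801 0.1197]
0.12 124 [0.5639 0.2707 0.1303] [0.5616 0.2609 0.1202] [0.5712 0.2799 0.14  ]
0.14 148 [0.5641 0.2707 0.1505] [0.5611 0.2609 0.1401] [0.5711 0.2807 0.1599]
0.16 311 [0.57   0.2709 0.1662] [0.5617 0.2612 0.16  ] [0.581  0.2807 0.1716]
```

View pics/w25.png

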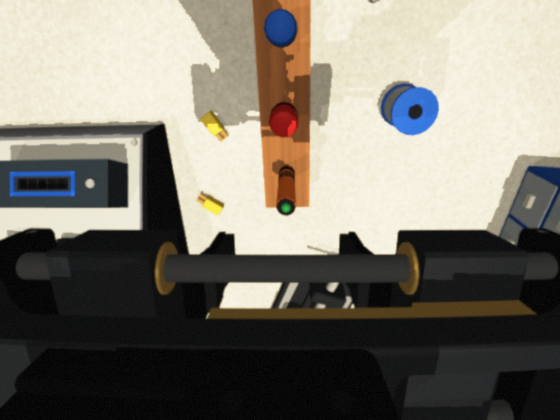

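View pics/s25.png

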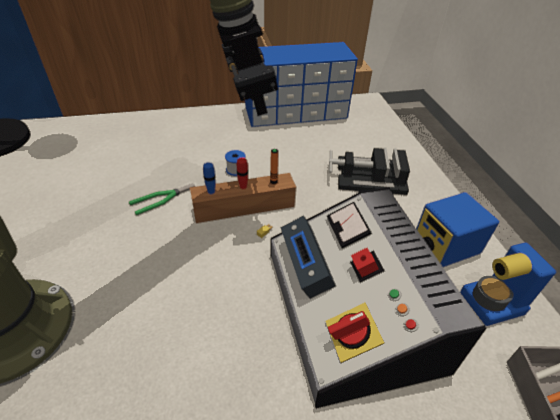

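```bash
python3 - <<'E'
from bench import ctrl
print(ctrl.close_job())
E
```

```text
the job is handed in; nothing more can be done
None
```

I carried out every step and handed the job in after 35.6 s of the 72 s allowed; the hand-in gives no verdict, so the results below are from my own checks.

- **Switch:** I turned it to its OFF stop, where the wrist torque rose to 0.76 N m. The close-up right after showed the bar square with its plate, and the last side picture agreed by eye. I did not measure its angle again.
- **Supply socket:** The arm position put the nose about 24 mm in, and the picture showed about 22 mm just before the last 1–2 mm push. I held it there for about 1 s, but felt no clear bottoming force.
- **Guard terminal:** The opening showed in the wrist depth image, about 10.6 mm to the right of the slot's centre. I went straight there instead of feeling along. The nose went in about 24 mm and I felt the bottom with about 3 N. I held it there for about 1 s.
- **Tester back in its hole:** It stands upright with its top about 166 mm above the bench, as at the start. After release the gripper was about 10 cm clear of it.
- **Other things:** The drivers, connectors and spool look unmoved in the last pictures. I did not measure them.

The moves could not tilt the tool directly, so I ran the arm against its reach limit to lean it about 13°. I gripped the upright tester that way, and a half turn of the gripper then brought the pen to within 2° of the panel's inward direction.

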